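# Build a stick rack and lay the lacquered spindles on it to dry

### The job

Build a drying rack on the cork board: lay the two plain sticks flat and lengthwise on it, one near each long edge, then the two cleated sticks flat across them, cleats up, one towards each end. Then, longest first, draw each spindle from the dip stand by its upper end, lay it in the sloped V-block with its foot near the stop and let go, take it up again by its middle, and lay it level across both cleated sticks, between their cleats and parallel to the plain sticks. Leave the lacquer jar, the brush and the tin cup where they are.

Things in the scene. Friction and masses are not known exactly. Their poses are not given: they have to be found in the camera images.
- board: cork drying board, fixed, 190 long (its x, roughly away from the robot) x 150 wide (its y) x 12 mm thick; origin at the centre of its underside
- stand: dark wood dip stand, fixed block 60 (x) x 200 (y) x 60 mm high, origin at the centre of its underside; three holes 19 mm wide and 45 mm deep in a row along its y at -65, 0 and +65 mm; the spindles stand upright in some of these holes, foot 15 mm above the table
- vblock: sloped steel V-block, 0.9 kg, loose on the table; base 140 (x) x 70 (y) x 10 mm, x = -60 to +80 mm; origin on its underside. Two 90 degree V cradles hold a 16 mm spindle at 35 degrees to the horizontal, foot low and towards the block's +x, upper end towards -x (the robot's side). V walls rise 4 mm above the seated spindle's axis, 20 mm to each side of it; the stop plate 12 mm above it
- vblock_foot (a point): where the centre of a seated spindle's foot lies, against the stop plate: 58 mm along x, 35 mm above the block's origin; the seated axis rises from here along the block's (-0.819, 0, 0.574). The low cradle covers 0 to 30 mm up this slope
- vblock_high (a point): point on the seated spindle's axis over the high cradle, which covers 95 to 112 mm up the slope from the foot point; between the cradles the spindle is free for fingers on both sides and at least 25 mm below
- plain_a: plain pale wooden stick, 160 (its x) x 24 x 12 mm thick, origin at the centre of its underside, lying flat at the start
- cleat_a: cleated pale wooden stick, 150 (its x) x 24 x 16 mm thick, with a raised cleat 8 mm long and 6 mm high on top at each end (134 mm between the cleats); origin at the centre of its underside, lying flat, cleats up, at the start
- plain_b: plain pale wooden stick, 160 (its x) x 24 x 12 mm thick, origin at the centre of its underside, lying flat at the start
- cleat_b: cleated pale wooden stick, 150 (its x) x 24 x 16 mm thick, with a raised cleat 8 mm long and 6 mm high on top at each end (134 mm between the cleats); origin at the centre of its underside, lying flat, cleats up, at the start
- rod_long: long spindle: plain round maple rod, 16 mm in diameter, 190 mm long, about 40 g; origin at the centre of its foot end (the lower end at the start), z runs along it to the other end. May be absent
- rod_long_center (a point): middle of the long spindle, on its axis
- rod_mid: middle spindle: plain round maple rod, 16 mm in diameter, 170 mm long, about 40 g; origin at the centre of its foot end (the lower end at the start), z runs along it to the other end. May be absent
- rod_mid_center (a point): middle of the middle spindle, on its axis
- rod_short: short spindle: plain round maple rod, 16 mm in diameter, 150 mm long, about 40 g; origin at the centre of its foot end (the lower end at the start), z runs along it to the other end. May be absent
- rod_short_center (a point): middle of the short spindle, on its axis
- lacquer_jar: closed lacquer jar, 56 mm across, 70 mm high: a bystander, to be left where it is
- brush: brush lying on the table, 160 mm long: a bystander, to be left where it is
- tin_cup: open tin cup, 60 mm across, 60 mm high: a bystander, to be left where it is

How it is judged:
By the outcome, as a careful person would: the job done as asked, in the order asked, and still so for the second after the job is handed in, with the robot touching nothing.
Of rod_long, rod_mid, rod_short only 2 to 3 are there at a start; the rules pass over those that are not, and their reading is None.
At some moment in a run one of vblock may be knocked a few centimetres aside while the robot is not near it.
It also fails if it takes over 210 s, if anything falls off the work surface, if the arm or the gripper's body presses on something with over 40 N, if the wrist force passes 120 N, or if a joint passes its speed limit or range.

### The arm

A 6-joint arm with a two-finger parallel gripper is mounted at the origin on the work surface. World frame = base frame: x ahead of the robot, y to its left, z up, the work surface at z = 0. Lengths are in m, angles in rad, forces in N, time in s.
With the tool pointing down it reaches from about 0.375 to 0.9 m from the base axis. Payload 3.1 kg.
Tool frame: the origin (TCP) lies at the very end of the fingers, on their centre line; the grasp point (between the pads) lies 19 mm behind it (manip.tcp_to_grasp is the distance from the TCP to the grasp point, in m); z points along the fingers, y is the line along which they close (so a half turn about z gives the same grasp; the last joint's range is limited). The gripper opens to 85 mm and grips with 20 to 120 N. Pads are 22 mm wide; open, the fingers measure 114 mm over their backs; the gripper's body (76 mm by 85 mm) begins 54 mm behind the grasp point. The pads swing forward as they close: fully open they stand 13 mm farther back than shut.
Start: joints at [0.965, 0.527, 1.433, -0, 1.181, -0.178], TCP at [0.259, 0.569, 0.231] pointing down, gripper open.
Joint ranges: [-3.08, 3.08], [-0.75, 2.2], [0.22, 2.44], [-1.43, 4.57], [0, 2.65], [-2.85, 2.85]. Speed limits (rad/s): [2.79, 2.79, 3.14, 3.14, 3.14, 3.14].

### API

Orientations are given as a unit quaternion [x, y, z, w].
In Python, from station import manip gives the robot as it stands. The module is installed in compiled form; this text tells all that it offers.
- The arm moves only by the tool step_arm, never from a script. Its argument "commands" is one flat list of numbers, 6 for each row, row after row: the shift along the tool's x, y, z in m, then the turn, a rotation vector about the tool's x, y, z in degrees. A call has exactly 10 rows; each row is the pose to reach, as a shift and turn from the pose commanded when the call began, along the tool's axes at that moment; what a row does not reach only later rows make up. A row lasts 1/10 s, in which the tool goes at most 50 mm and 8.59 degrees, less where a joint would pass 70% of its speed; a pose out of reach is approached as far as the arm can. A call with a gripper value outside its range is refused whole. "jaw" is the opening in per cent of the stroke, from 0 (shut) to 100 (fully open), set as the call begins (left out, the last holds). The fingers move at their own pace and stop on an object; "grip_force" is the grip in N (left out, the last holds). Time passes only in rows, so rows that repeat a pose let the fingers close, or fill a call up. It gives the time, the measured TCP pose, the force, the opening and the grip force at its end, in the units of the state.
- manip.sense(): the state, without advancing time (a new reading comes with each control period).
- manip.snapshot(name): name is "scene" or "top"; returns a dict with "pixels" (400x640x3 uint8, blue, green, red), "fx", "fy", "cx", "cy" (pixels), "R" (3x3) and "t" (3): a world point X has camera coordinates R X + t. Camera axes: x right, y down, z forward; pixel columns grow to the right and rows downward; lengths in m; the calibration is good to about 2 mm. A picture is of the moment at which its call begins. There is no depth.
- manip.sign_off(): hands the job in; it is judged then, once.
The state is a dict: "t": time; "q": joint angles; "qd": joint speeds; "tau": joint torques, N m; "tcp_pos": TCP position; "tool_rot": TCP orientation; "force": force on the tool from outside, world axes, zero at the start; "ft_torque": the same for the moment, N m; "finger_gap": opening from 0.0 (shut) to 1.0 (fully open); "gripper_force": force on a finger pad.
Only numpy, scipy, OpenCV 4.12 (cv2) and the standard library are available. Lean on these libraries where they do the work, as an engineer would, in place of code of your own. Each camera call takes 0.05 s, during which the arm holds its last target. There are 200 camera calls.

## Working session

There is one attempt and no reset: what is moved stays moved. The work goes in short steps, Python scripts to look and compute and a tool call to move; the robot and the scene stay as the last step left them, time stands still between calls to the robot, and variables do not carry over. Pictures are saved under pics/ and viewed, at most 14 in all, crops included, and the job is handed in when it is done.

Besides the shell and the picture viewer there is one more tool, called after "Call:" by a JSON object that holds its "name" and its "arguments", one argument or row to a line. step_arm: Moves the arm, as the interface text tells. Its arguments: {"type":"object","properties":{"commands":{"type":"array","items":{"type":"number"}},"jaw":{"type":"number"},"grip_force":{"type":"number"}},"required":["commands"]}

```bash
mkdir -p pics
cat > h.py <<'E'
import numpy as np, cv2
from scipy.spatial.transform import Rotation as Rn
from station import manip
def snap(c,name):
    s=manip.snapshot(c); cv2.imwrite(f'pics/{name}.png',s['pixels']); np.savez(f'pics/{name}.npz',**{k:np.array(s[k]) for k in('fx','fy','cx','cy','R','t','pixels')}); return s
def ray(s,u,v):
    d=np.array([(u-s['cx'])/s['fx'],(v-s['cy'])/s['fy'],1]); R=np.array(s['R']); return -R.T@np.array(s['t']), R.T@d
def at(s,u,v,z):
    o,d=ray(s,u,v); return o+d*(z-o[2])/d[2]
def proj(s,X):
    c=np.array(s['R'])@X+s['t']; return np.array([s['fx']*c[0]/c[2]+s['cx'],s['fy']*c[1]/c[2]+s['cy']])
E
python3 - <<'E'
from h import *
for c in('scene','top'):
    s=snap(c,c+'0'); im=s['pixels']; print(c,s['fx'],np.round(-np.array(s['R']).T@s['t'],3)); print(np.round(s['R'],3))
    cv2.imwrite(f'pics/{c}0b.png',cv2.resize(im,(800,500),interpolation=cv2.INTER_CUBIC))
print(manip.sense())
E
```

```text
scene 467.1773128790266 [ 1.19  -0.814  0.816]
[[ 0.789  0.614  0.018]
 [ 0.369 -0.45  -0.813]
 [-0.492  0.648 -0.582]]
top 464.1068771454608 [ 0.37  -0.018  1.449]
[[-0.024 -1.    -0.018]
 [-0.993  0.026 -0.118]
 [ 0.118  0.015 -0.993]]
{'t': 0.1, 'q': array([ 9.64484670e-01,  5.28368534e-01,  1.43378766e+00,  9.64174877e-06,
        1.18140466e+00, -1.78534210e-01]), 'qd': array([-1.02977669e-04, -2.40633957e-03, -1.20483332e-03,  1.69849180e-03,
       -2.40531460e-05,  2.22710951e-04]), 'tau': array([-8.55302333e-04, -4.43304133e+01, -1.78586143e+01, -2.68264284e-04,
        3.93436974e-03,  3.43493639e-05]), 'tcp_pos': array([0.25889443, 0.56814244, 0.23043005]), 'tool_rot': array([ 2.12263296e-01,  9.77212016e-01, -9.07588986e-04, -3.80467019e-04]), 'force': array([-0.59050823, -0.25769879, -0.54056261]), 'ft_torque': array([-0.02131559, -0.0219827 , -0.02529217]), 'gripper_force': 0.0, 'finger_gap': 0.9975098209919001}
```

View pics/scene0b.png

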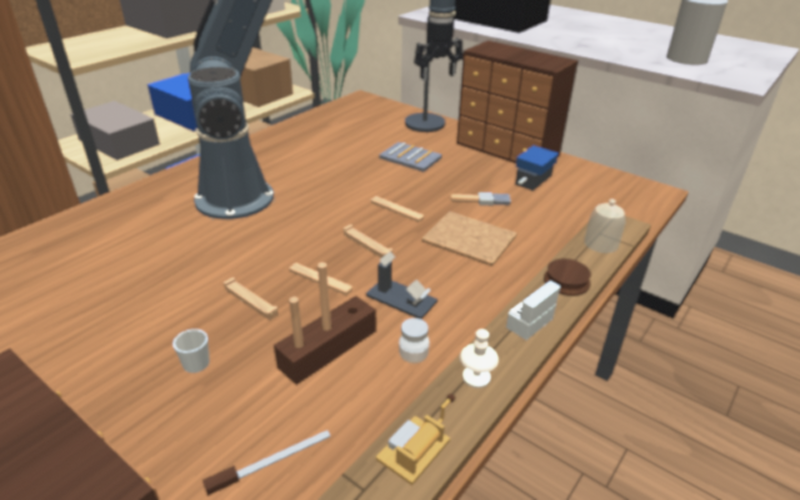

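View pics/top0b.png

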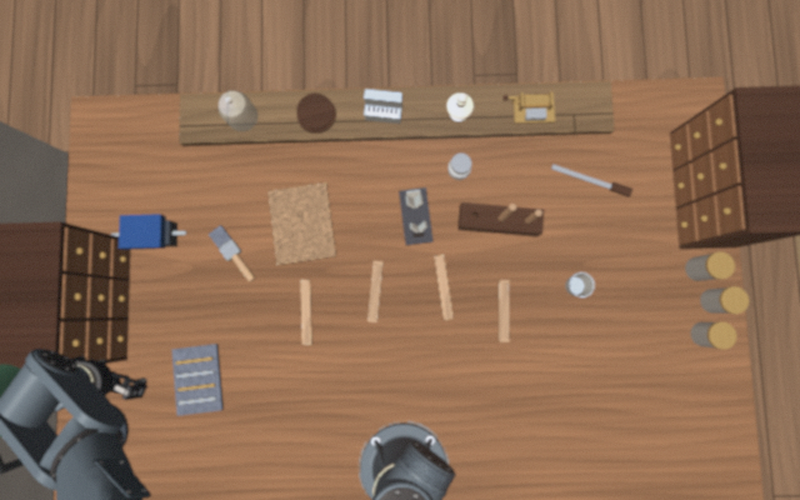

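The scene shows two spindles in the stand: the taller in the middle hole, the shorter in the -y hole. Four sticks lie in a row; the board is at about (300,222) of the enlarged top picture, the V-block at (416,216) and the stand at (500,218). Next I enlarge a crop.

Run:
```python
import cv2
im=cv2.imread('pics/top0.png')
cv2.imwrite('pics/c1.png',cv2.resize(im[140:280,205:445],None,fx=3.33333,fy=3.33333,interpolation=cv2.INTER_CUBIC))
im=cv2.imread('pics/scene0.png')
cv2.imwrite('pics/c2.png',cv2.resize(im[150:310,175:425],None,fx=3.2,fy=3.2,interpolation=cv2.INTER_CUBIC))
```

```text
(no output)
```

View pics/c1.png

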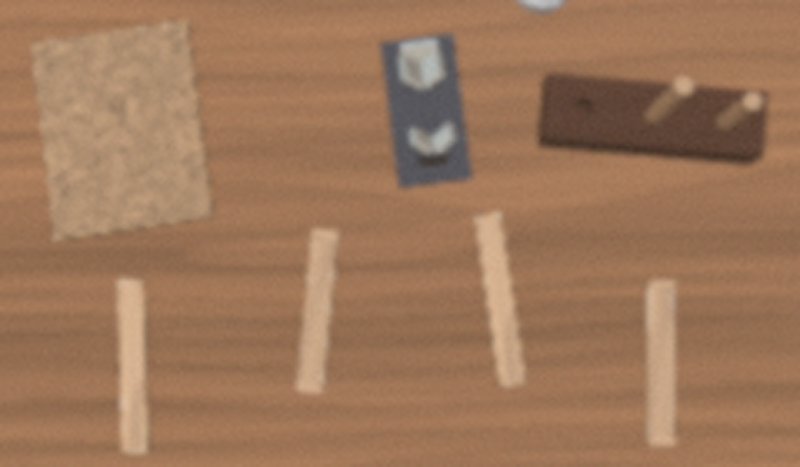

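View pics/c2.png

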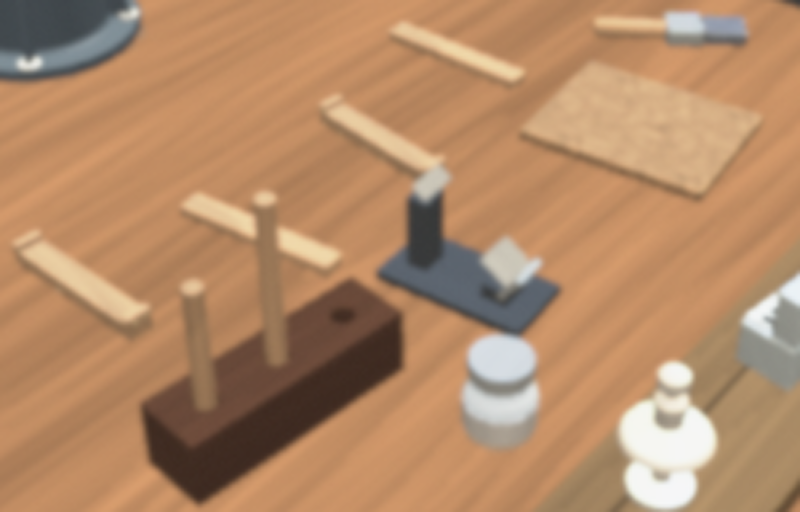

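```bash
cat > m.py <<'E'
from h import *
s=dict(np.load('pics/top0.npz')); sc=dict(np.load('pics/scene0.npz'))
f=lambda p:(205+(p[0]+.5)*.3-.5,140+(p[1]+.5)*.3-.5)
g=lambda p:(175+(p[0]+.5)/3.2-.5,150+(p[1]+.5)/3.2-.5)
def rect(n,P,z):
    W=np.array([at(s,*f(p),z) for p in P]); c=W.mean(0)
    # P order: far-left, far-right, near-right, near-left
    L=(W[0]+W[1]-W[2]-W[3])/2; w=(W[0]+W[3]-W[1]-W[2])/2
    print(n,np.round(c,4),'yaw',round(np.degrees(np.arctan2(L[1],L[0])),1),round(np.degrees(np.arctan2(-w[0],w[1])),1),'len',np.round([np.linalg.norm(L),np.linalg.norm(w)],4)); return c
rect('plain1',[(117,280),(143,279),(148,453),(122,454)],.012)
rect('cleat2',[(312,230),(338,231),(324,392),(296,390)],.02)
rect('plain3',[(474,214),(500,211),(525,384),(499,388)],.012)
rect('cleat4',[(648,280),(676,280),(676,445),(648,445)],.02)
rect('board',[(32,44),(187,20),(211,214),(54,240)],.012)
rect('vblock',[(382,42),(453,34),(471,178),(400,187)],.01)
rect('stand',[(546,74),(768,91),(762,158),(541,144)],.06)
# rods triangulate
for n,a,b in (('R1',(683,84),(264,198)),('R2',(752,100),(193,287))):
    o1,d1=ray(s,*f(a)); o2,d2=ray(sc,*g(b))
    A=np.stack([d1,-d2],1); k=np.linalg.lstsq(A,o2-o1,rcond=None)[0]; p=o1+k[0]*d1;q=o2+k[1]*d2
    print(n,np.round(p,4),np.round(q,4))
E
python3 m.py
```

```text
plain1 [0.3762 0.2314 0.012 ] yaw 1.3 0.8 len [0.1601 0.0241]
cleat2 [0.423  0.0586 0.02  ] yaw -6.5 -4.6 len [0.1482 0.025 ]
plain3 [ 0.4298 -0.1097  0.012 ] yaw 6.3 6.2 len [0.1618 0.0243]
cleat4 [ 0.3679 -0.2558  0.02  ] yaw -2.6 -1.4 len [0.15   0.0255]
board [0.5984 0.241  0.012 ] yaw 6.4 7.7 len [0.1876 0.1489]
vblock [ 0.609  -0.0473  0.01  ] yaw 5.4 5.3 len [0.1388 0.0673]
stand [ 0.5888 -0.2521  0.06  ] yaw -7.1 -5.6 len [0.0631 0.2003]
R1 [ 0.5922 -0.2523  0.2052] [ 0.5912 -0.2533  0.2053]
R2 [ 0.5842 -0.3169  0.1646] [ 0.5841 -0.3171  0.1646]
```

```bash
cat >> h.py <<'E'
def Rt(h,S=180):
    h,S=np.radians([h,S]); z=np.array([np.sin(S)*np.cos(h),np.sin(S)*np.sin(h),np.cos(S)]); y=np.array([-np.sin(h),np.cos(h),0]); return np.stack([np.cross(y,z),y,z],1)
def plan(*calls):
    "each call: list of (tcp pos, heading, S); printed from call start, mm and deg"
    st=manip.sense(); p=np.array(st['tcp_pos']); R=Rn.from_quat(st['tool_rot']).as_matrix()
    for i,c in enumerate(calls):
        for w in c:
            P=np.array(w[0]); Q=Rt(*w[1:]); d=R.T@(P-p); r=Rn.from_matrix(R.T@Q).as_rotvec(degrees=True)
            print(i,np.round(d,4),np.round(r,1),'rows',round(max(np.linalg.norm(d)/.05,np.linalg.norm(r)/8.59),1))
        p,R=P,Q
B=np.array([.598,.241]); HB=7.
def bp(x,y,z):
    c,s=np.cos(np.radians(HB)),np.sin(np.radians(HB)); return [B[0]+c*x-s*y,B[1]+s*x+c*y,z]
E
python3 - <<'E'
from h import *
a=(.3762,.2314)
plan([((*a,.08),1)],[((*a,.003),1)],[((*a,.08),1),(bp(0,58,.08),HB)],[(bp(0,58,.016),HB)],[(bp(0,58,.09),HB)],)
E
```

```text
0 [-0.2465 -0.2574  0.1508] [ -0.1  -0.  -25.5] rows 7.7
1 [0.    0.    0.077] [0. 0. 0.] rows 1.5
2 [-0.     0.    -0.077] [0. 0. 0.] rows 1.5
2 [ 5.8407 57.688  -0.077 ] [-0.  0. -6.] rows 1159.7
3 [0.    0.    0.064] [0. 0. 0.] rows 1.3
4 [-0.     0.    -0.074] [0. 0. 0.] rows 1.5
```

Call:
{"name": "step_arm", "arguments": {
  "commands": [-0.2465,-0.2574,0.1508,0,0,-25.5,-0.2465,-0.2574,0.1508,0,0,-25.5,-0.2465,-0.2574,0.1508,0,0,-25.5,-0.2465,-0.2574,0.1508,0,0,-25.5,-0.2465,-0.2574,0.1508,0,0,-25.5,-0.2465,-0.2574,0.1508,0,0,-25.5,-0.2465,-0.2574,0.1508,0,0,-25.5,-0.2465,-0.2574,0.1508,0,0,-25.5,-0.2465,-0.2574,0.1508,0,0,-25.5,-0.2465,-0.2574,0.1508,0,0,-25.5],
  "jaw": 50,
  "grip_force": 40
}}

```text
t: 1.1
tcp_pos: [0.3768, 0.2316, 0.0801]
tool_rot: [-0.007, 1.0, -0.0, -0.001]
force: [-0.1, -0.6, 1.2]
finger_gap: 0.498
gripper_force: 0.0
```

Call:
{"name": "step_arm", "arguments": {
  "commands": [0,0,0.04,0,0,0,0,0,0.06,0,0,0,0,0,0.077,0,0,0,0,0,0.077,0,0,0,0,0,0.077,0,0,0,0,0,0.077,0,0,0,0,0,0.077,0,0,0,0,0,0.077,0,0,0,0,0,0.077,0,0,0,0,0,0.077,0,0,0]
}}

```text
t: 2.1
tcp_pos: [0.3769, 0.2322, 0.0038]
tool_rot: [-0.009, 1.0, 0.0, 0.0]
force: [0.1, -0.0, 0.0]
finger_gap: 0.503
gripper_force: 0.0
```

Run:
```python
from h import *
print(manip.sense()['tcp_pos'])
a=(.3762,.2314)
plan([((*a,.08),1),(bp(0,.058,.08),HB),(bp(0,.058,.017),HB)],[(bp(0,.058,.09),HB)])
```

```text
[0.3769338  0.23217877 0.00379274]
0 [ 0.0007 -0.0008 -0.0762] [ 0.  0. -0.] rows 1.5
0 [-0.2151  0.0627 -0.0761] [ 0.  0. -6.] rows 4.7
0 [-0.2151  0.0627 -0.0131] [ 0.  0. -6.] rows 4.5
1 [-0.     0.    -0.073] [0. 0. 0.] rows 1.5
```

Close, then lift.

Call:
{"name": "step_arm", "arguments": {
  "commands": [0,0,0,0,0,0,0,0,0,0,0,0,0,0,0,0,0,0,0,0,0,0,0,0,0,0,0,0,0,0,0,0,0,0,0,0,0,0,0,0,0,0,0,0,-0.02,0,0,0,0,0,-0.05,0,0,0,0,0,-0.076,0,0,0],
  "jaw": 0
}}

```text
t: 3.1
tcp_pos: [0.3763, 0.232, 0.08]
tool_rot: [-0.008, 1.0, -0.0, -0.001]
force: [0.2, 0.6, -0.7]
finger_gap: 0.264
gripper_force: 39.5
```

Call:
{"name": "step_arm", "arguments": {
  "commands": [-0.05,0.015,0,0,0,-1.5,-0.1,0.03,0,0,0,-3,-0.15,0.045,0,0,0,-4.5,-0.19,0.056,0,0,0,-5.5,-0.2151,0.0635,0,0,0,-6,-0.2151,0.0635,0.02,0,0,-6,-0.2151,0.0635,0.04,0,0,-6,-0.2151,0.0635,0.055,0,0,-6,-0.2151,0.0635,0.0625,0,0,-6,-0.2151,0.0635,0.0625,0,0,-6]
}}

```text
t: 4.1
tcp_pos: [0.5902, 0.2992, 0.0166]
tool_rot: [-0.061, 0.998, -0.0, -0.001]
force: [0.0, 0.1, -1.0]
finger_gap: 0.267
gripper_force: 39.5
```

Run:
```python
from h import *
print(manip.sense()['tcp_pos'],bp(0,.058,.017))
a=(.4298,-.1097)
plan([(bp(0,.058,.09),HB),((*a,.09),6.3)],[((*a,.003),6.3)],[((*a,.08),6.3)],[(bp(0,-.057,.08),HB),(bp(0,-.057,.017),HB)],[(bp(0,-.057,.09),HB)])
```

```text
[0.59015814 0.29922701 0.01662779] [np.float64(0.5909315780825014), np.float64(0.2985676767951967), 0.017]
0 [-0.0006 -0.0008 -0.0734] [-0.  -0.1 -0. ] rows 1.5
0 [ 0.209  -0.3864 -0.073 ] [-0.  -0.1  0.7] rows 8.9
1 [0.    0.    0.087] [0. 0. 0.] rows 1.7
2 [-0.     0.    -0.077] [0. 0. 0.] rows 1.5
3 [-0.2064  0.2731  0.    ] [-0.   0.  -0.7] rows 6.8
3 [-0.2064  0.2731  0.063 ] [-0.   0.  -0.7] rows 7.0
4 [-0.     0.    -0.073] [0. 0. 0.] rows 1.5
```

Call:
{"name": "step_arm", "arguments": {
  "commands": [0,0,0,0,0,0,0,0,0,0,0,0,0,0,0,0,0,0,0,0,0,0,0,0,0,0,-0.02,0,0,0,0,0,-0.045,0,0,0,0,0,-0.073,0,0,0,0.021,-0.039,-0.073,0,0,0,0.042,-0.077,-0.073,0,0,0,0.063,-0.116,-0.073,0,0,0],
  "jaw": 50
}}

```text
t: 5.1
tcp_pos: [0.5419, 0.1758, 0.0906]
tool_rot: [-0.062, 0.998, -0.0, 0.001]
force: [1.1, -0.2, 0.5]
finger_gap: 0.497
gripper_force: 0.0
```

Call:
{"name": "step_arm", "arguments": {
  "commands": [0.021,-0.039,0,0,0,0.1,0.042,-0.077,0,0,0,0.2,0.063,-0.116,0,0,0,0.3,0.084,-0.155,0,0,0,0.4,0.105,-0.194,0,0,0,0.5,0.126,-0.233,0,0,0,0.6,0.146,-0.2704,0,0,0,0.7,0.146,-0.2704,0.04,0,0,0.7,0.146,-0.2704,0.06,0,0,0.7,0.146,-0.2704,0.07,0,0,0.7]
}}

```text
t: 6.1
tcp_pos: [0.4298, -0.11, 0.0188]
tool_rot: [-0.054, 0.999, 0.0, -0.001]
force: [-0.6, 0.6, 0.2]
finger_gap: 0.498
gripper_force: 0.0
```

Run:
```python
from h import *
a=(.4298,-.1097)
plan([((*a,.003),6.3)])
snap('top','t1');snap('scene','s1')
a=cv2.imread('pics/t1.png')[140:280,205:445];b=cv2.imread('pics/s1.png')[130:310,175:425]
cv2.imwrite('pics/c3.png',cv2.resize(a,None,fx=3.33333,fy=3.33333,interpolation=cv2.INTER_CUBIC))
```

```text
0 [-0.0001  0.0003  0.0158] [ 0.1 -0.1 -0.1] rows 0.3
```

View pics/c3.png

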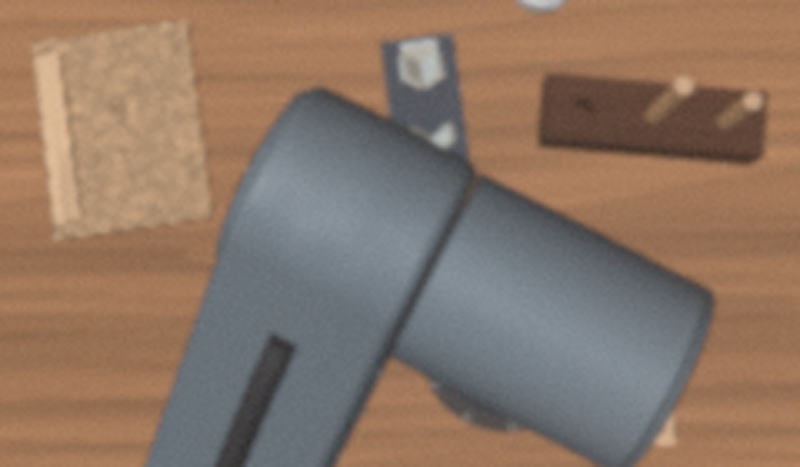

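The first plain stick lies parallel along the board's left edge, with about 4 px of margin at (38..62,50) to (56..79,222). Next I pick up the second one.

Call:
{"name": "step_arm", "arguments": {
  "commands": [0,0,0.008,0,0,0,0,0,0.016,0,0,0,0,0,0.016,0,0,0,0,0,0.016,0,0,0,0,0,0.016,0,0,0,0,0,0.016,0,0,0,0,0,0.016,0,0,0,0,0,0.016,0,0,0,0,0,0.016,0,0,0,0,0,0.016,0,0,0]
}}

```text
t: 7.2
tcp_pos: [0.4303, -0.1096, 0.004]
tool_rot: [-0.055, 0.998, -0.0, 0.0]
force: [0.7, 0.1, -0.5]
finger_gap: 0.503
gripper_force: 0.0
```

Call:
{"name": "step_arm", "arguments": {
  "commands": [0,0,0,0,0,0,0,0,0,0,0,0,0,0,0,0,0,0,0,0,0,0,0,0,0,0,0,0,0,0,0,0,0,0,0,0,0,0,0,0,0,0,0,0,-0.02,0,0,0,0,0,-0.05,0,0,0,0,0,-0.077,0,0,0],
  "jaw": 0
}}

```text
t: 8.2
tcp_pos: [0.4299, -0.1093, 0.0814]
tool_rot: [-0.055, 0.999, 0.0, -0.001]
force: [-0.1, 0.2, -1.0]
finger_gap: 0.26
gripper_force: 39.4
```

Call:
{"name": "step_arm", "arguments": {
  "commands": [-0.03,0.04,0,0,0,-0.1,-0.06,0.08,0,0,0,-0.2,-0.09,0.12,0,0,0,-0.3,-0.12,0.16,0,0,0,-0.4,-0.15,0.2,0,0,0,-0.5,-0.18,0.24,0,0,0,-0.6,-0.2064,0.2731,0,0,0,-0.7,-0.2064,0.2731,0.02,0,0,-0.7,-0.2064,0.2731,0.04,0,0,-0.7,-0.2064,0.2731,0.05,0,0,-0.7]
}}

```text
t: 9.2
tcp_pos: [0.6038, 0.1849, 0.0286]
tool_rot: [-0.061, 0.998, -0.0, -0.002]
force: [-1.4, 0.8, -0.3]
finger_gap: 0.261
gripper_force: 41.1
```

Run:
```python
from h import *
a=(.423,.0586)
plan([(bp(0,-.057,.0165),HB)],[(bp(0,-.057,.09),HB),((*a,.09),-5.6)],[((*a,.003),-5.6)],[((*a,.10),-5.6)],[(bp(-.057,0,.10),HB-90)],[(bp(-.057,0,.029),HB-90)])
```

```text
0 [-0.0011 -0.0006  0.0121] [ 0.  -0.2  0. ] rows 0.2
1 [-0.      0.     -0.0735] [0. 0. 0.] rows 1.5
1 [ 0.1959 -0.1027 -0.0735] [ 0.  -0.  12.6] rows 4.7
2 [0.    0.    0.087] [0. 0. 0.] rows 1.7
3 [-0.     0.    -0.097] [0. 0. 0.] rows 1.9
4 [-0.1007  0.1862  0.    ] [ 0.   0.  77.4] rows 9.0
5 [0.    0.    0.071] [0. 0. 0.] rows 1.4
```

Call:
{"name": "step_arm", "arguments": {
  "commands": [0,0,0.006,0,0,0,-0.001,0,0.012,0,0,0,-0.001,0,0.0125,0,0,0,-0.001,0,0.0125,0,0,0,-0.001,0,0.0125,0,0,0,-0.001,0,0.0125,0,0,0,-0.001,0,0.0125,0,0,0,-0.001,0,0.0125,0,0,0,-0.001,0,0.0125,0,0,0,-0.001,0,0.0125,0,0,0]
}}

```text
t: 10.2
tcp_pos: [0.6065, 0.1847, 0.0186]
tool_rot: [-0.061, 0.998, 0.0, 0.0]
force: [-0.4, 0.5, -0.8]
finger_gap: 0.266
gripper_force: 41.1
```

Call:
{"name": "step_arm", "arguments": {
  "commands": [0,0,0,0,0,0,0,0,0,0,0,0,0,0,0,0,0,0,0,0,0,0,0,0,0,0,-0.02,0,0,0,0,0,-0.045,0,0,0,0,0,-0.073,0,0,0,0.04,-0.021,-0.073,0,0,2.6,0.08,-0.042,-0.073,0,0,5.2,0.12,-0.063,-0.073,0,0,7.8],
  "jaw": 50
}}

```text
t: 11.2
tcp_pos: [0.4941, 0.107, 0.092]
tool_rot: [0.008, 1.0, -0.0, 0.001]
force: [0.3, -1.0, -0.6]
finger_gap: 0.503
gripper_force: 0.0
```

Run:
```python
from h import *
a=(.423,.0586)
plan([((*a,.09),-5.6),((*a,.003),-5.6)])
```

```text
0 [ 0.0703 -0.0494  0.0019] [-0.   0.1  4.7] rows 1.7
0 [ 0.0705 -0.0494  0.0889] [-0.   0.1  4.7] rows 2.5
```

Call:
{"name": "step_arm", "arguments": {
  "commands": [0.035,-0.025,0,0,0,2.5,0.0704,-0.0494,0,0,0,4.7,0.0704,-0.0494,0.02,0,0,4.7,0.0704,-0.0494,0.05,0,0,4.7,0.0704,-0.0494,0.075,0,0,4.7,0.0704,-0.0494,0.0885,0,0,4.7,0.0704,-0.0494,0.0885,0,0,4.7,0.0704,-0.0494,0.0885,0,0,4.7,0.0704,-0.0494,0.0885,0,0,4.7,0.0704,-0.0494,0.0885,0,0,4.7]
}}

```text
t: 12.2
tcp_pos: [0.4246, 0.0591, 0.0039]
tool_rot: [0.048, 0.999, -0.0, 0.001]
force: [-0.1, 0.2, 0.4]
finger_gap: 0.497
gripper_force: 0.0
```

Call:
{"name": "step_arm", "arguments": {
  "commands": [0,0,0,0,0,0,0,0,0,0,0,0,0,0,0,0,0,0,0,0,0,0,0,0,0,0,0,0,0,0,0,0,0,0,0,0,0,0,-0.02,0,0,0,0,0,-0.05,0,0,0,0,0,-0.08,0,0,0,0,0,-0.097,0,0,0],
  "jaw": 0
}}

```text
t: 13.2
tcp_pos: [0.4245, 0.0591, 0.1021]
tool_rot: [0.048, 0.999, -0.0, 0.001]
force: [0.2, -0.1, -0.0]
finger_gap: 0.27
gripper_force: 39.7
```

Call:
{"name": "step_arm", "arguments": {
  "commands": [-0.011,0.02,0,0,0,8,-0.022,0.041,0,0,0,16,-0.033,0.062,0,0,0,24,-0.045,0.083,0,0,0,32,-0.056,0.104,0,0,0,40,-0.067,0.124,0,0,0,48,-0.078,0.145,0,0,0,56,-0.09,0.166,0,0,0,64,-0.1007,0.1862,0,0,0,72,-0.1007,0.1862,0,0,0,77.4]
}}

```text
t: 14.2
tcp_pos: [0.5441, 0.2371, 0.1004]
tool_rot: [0.663, 0.749, 0.002, 0.001]
force: [-0.6, 0.5, -1.0]
finger_gap: 0.264
gripper_force: 39.7
```

Run:
```python
from h import *
a=(.3679,-.2558)
plan([(bp(-.057,0,.029),HB-90)],[(bp(-.057,0,.15),HB-90),((*a,.15),-2)],[((*a,.003),-2)],[((*a,.20),-2)],[(bp(.057,0,.20),HB-90)],[(bp(.057,0,.029),HB-90)])
```

```text
0 [-0.0028 -0.0033  0.0714] [ 0.2 -0.1 -0.1] rows 1.4
1 [-0.     0.    -0.121] [0. 0. 0.] rows 2.4
1 [-0.4651 -0.2319 -0.121 ] [ -0.  -0. -81.] rows 10.7
2 [0.    0.    0.147] [0. 0. 0.] rows 2.9
3 [-0.     0.    -0.197] [0. 0. 0.] rows 3.9
4 [-0.2689  0.5134  0.    ] [ 0.  0. 81.] rows 11.6
5 [0.    0.    0.171] [0. 0. 0.] rows 3.4
```

Call:
{"name": "step_arm", "arguments": {
  "commands": [-0.0028,-0.0033,0.03,0,0,0,-0.0028,-0.0033,0.05,0,0,0,-0.0028,-0.0033,0.065,0,0,0,-0.0028,-0.0033,0.0715,0,0,0,-0.0028,-0.0033,0.0715,0,0,0,-0.0028,-0.0033,0.0715,0,0,0,-0.0028,-0.0033,0.0715,0,0,0,-0.0028,-0.0033,0.0715,0,0,0,-0.0028,-0.0033,0.0715,0,0,0,-0.0028,-0.0033,0.0715,0,0,0]
}}

```text
t: 15.2
tcp_pos: [0.5392, 0.2316, 0.0286]
tool_rot: [0.662, 0.749, 0.0, 0.0]
force: [-0.2, -0.2, -0.3]
finger_gap: 0.271
gripper_force: 39.9
```

Call:
{"name": "step_arm", "arguments": {
  "commands": [0,0,0,0,0,0,0,0,0,0,0,0,0,0,0,0,0,0,0,0,0,0,0,0,0,0,-0.02,0,0,0,0,0,-0.05,0,0,0,0,0,-0.09,0,0,0,0,0,-0.12,0,0,0,-0.04,-0.02,-0.12,0,0,-8,-0.08,-0.04,-0.12,0,0,-16],
  "jaw": 50
}}

```text
t: 16.2
tcp_pos: [0.5102, 0.1473, 0.15]
tool_rot: [0.548, 0.837, 0.001, 0.002]
force: [0.1, -0.8, -0.5]
finger_gap: 0.501
gripper_force: 0.0
```

Run:
```python
from h import *
a=(.3679,-.2558)
plan([((*a,.15),-2),((*a,.05),-2)])
```

```text
0 [-0.3124 -0.2918 -0.0006] [  0.2   0.2 -64.4] rows 8.5
0 [-0.3122 -0.2922  0.0994] [  0.2   0.2 -64.4] rows 8.8
```

Call:
{"name": "step_arm", "arguments": {
  "commands": [-0.035,-0.032,0,0,0,-7.2,-0.07,-0.065,0,0,0,-14.4,-0.105,-0.098,0,0,0,-21.6,-0.14,-0.13,0,0,0,-28.8,-0.175,-0.163,0,0,0,-36,-0.21,-0.196,0,0,0,-43.2,-0.245,-0.229,0,0,0,-50.4,-0.28,-0.262,0,0,0,-57.6,-0.3124,-0.292,0.0,0,0,-64.4,-0.3124,-0.292,0.03,0,0,-64.4]
}}

```text
t: 17.2
tcp_pos: [0.3648, -0.2596, 0.1208]
tool_rot: [0.021, 1.0, -0.004, 0.003]
force: [1.8, -0.5, 0.6]
finger_gap: 0.496
gripper_force: 0.0
```

Call:
{"name": "step_arm", "arguments": {
  "commands": [0,0,0.04,0,0,0,0,0,0.08,0,0,0,0,0,0.08,0,0,0,0,0,0.08,0,0,0,0,0,0.08,0,0,0,0,0,0.08,0,0,0,0,0,0.08,0,0,0,0,0,0.08,0,0,0,0,0,0.08,0,0,0,0,0,0.08,0,0,0]
}}

```text
t: 18.2
tcp_pos: [0.3634, -0.2547, 0.0389]
tool_rot: [0.022, 1.0, -0.0, 0.0]
force: [-0.2, 0.6, -0.3]
finger_gap: 0.501
gripper_force: 0.0
```

Run:
```python
from h import *
a=(.3679,-.2558)
plan([((*a,.0035),-2)])
```

```text
0 [-0.0045 -0.0009  0.0354] [-0.   0.  -0.5] rows 0.7
```

Call:
{"name": "step_arm", "arguments": {
  "commands": [-0.0045,-0.001,0.02,0,0,-0.5,-0.0045,-0.001,0.0355,0,0,-0.5,-0.0045,-0.001,0.0355,0,0,-0.5,-0.0045,-0.001,0.0355,0,0,-0.5,-0.0045,-0.001,0.0355,0,0,-0.5,-0.0045,-0.001,0.0355,0,0,-0.5,-0.0045,-0.001,0.0355,0,0,-0.5,-0.0045,-0.001,0.0355,0,0,-0.5,-0.0045,-0.001,0.0355,0,0,-0.5,-0.0045,-0.001,0.0355,0,0,-0.5]
}}

```text
t: 19.2
tcp_pos: [0.3677, -0.2559, 0.0031]
tool_rot: [0.018, 1.0, -0.0, 0.0]
force: [-0.2, 0.1, -0.7]
finger_gap: 0.499
gripper_force: 0.0
```

Call:
{"name": "step_arm", "arguments": {
  "commands": [0,0,0,0,0,0,0,0,0,0,0,0,0,0,0,0,0,0,0,0,0,0,0,0,0,0,0,0,0,0,0,0,-0.02,0,0,0,0,0,-0.06,0,0,0,0,0,-0.11,0,0,0,0,0,-0.16,0,0,0,0,0,-0.197,0,0,0],
  "jaw": 0
}}

```text
t: 20.2
tcp_pos: [0.3679, -0.2559, 0.2025]
tool_rot: [0.018, 1.0, -0.001, 0.001]
force: [1.4, -0.5, -0.7]
finger_gap: 0.267
gripper_force: 39.6
```

Call:
{"name": "step_arm", "arguments": {
  "commands": [-0.022,0.042,0,0,0,7,-0.044,0.084,0,0,0,14,-0.066,0.127,0,0,0,21,-0.088,0.17,0,0,0,28,-0.111,0.212,0,0,0,35,-0.134,0.255,0,0,0,42,-0.157,0.299,0,0,0,49,-0.18,0.342,0,0,0,56,-0.202,0.384,0,0,0,63,-0.224,0.426,0,0,0,70]
}}

```text
t: 21.2
tcp_pos: [0.6012, 0.1545, 0.1992]
tool_rot: [0.59, 0.808, -0.001, -0.001]
force: [0.9, -0.7, 0.3]
finger_gap: 0.27
gripper_force: 39.6
```

Call:
{"name": "step_arm", "arguments": {
  "commands": [0,0,0,0,0,3,0,0,0,0,0,6,0,0,0,0,0,9,0,0,0,0,0,11,0,0,0,0,0,11,0,0,0,0,0,11,0,0,0,0,0,11,0,0,0,0,0,11,0,0,0,0,0,11,0,0,0,0,0,11]
}}

```text
t: 22.2
tcp_pos: [0.6011, 0.1524, 0.2001]
tool_rot: [0.663, 0.749, 0.0, 0.0]
force: [-0.8, -0.6, -0.6]
finger_gap: 0.274
gripper_force: 39.6
```

Run:
```python
from h import *
print(manip.sense()['tcp_pos'])
plan([(bp(.057,0,.2),HB-90),(bp(.057,0,.0285),HB-90)])
snap('top','t2')
a=cv2.imread('pics/t2.png')[130:280,205:445]
cv2.imwrite('pics/c4.png',cv2.resize(a,None,fx=3.33333,fy=3.33333,interpolation=cv2.INTER_CUBIC))
```

```text
[0.60108445 0.15240956 0.2000636 ]
0 [0.0883 0.0647 0.0001] [ 0.  0. -0.] rows 2.2
0 [0.0883 0.0647 0.1716] [ 0.  0. -0.] rows 4.1
```

Call:
{"name": "step_arm", "arguments": {
  "commands": [0.03,0.022,0,0,0,0,0.06,0.044,0,0,0,0,0.0883,0.0647,0.02,0,0,0,0.0883,0.0647,0.06,0,0,0,0.0883,0.0647,0.1,0,0,0,0.0883,0.0647,0.135,0,0,0,0.0883,0.0647,0.155,0,0,0,0.0883,0.0647,0.167,0,0,0,0.0883,0.0647,0.1718,0,0,0,0.0883,0.0647,0.1718,0,0,0]
}}

```text
t: 23.25
tcp_pos: [0.655, 0.2481, 0.0287]
tool_rot: [0.663, 0.749, 0.0, 0.0]
force: [0.3, 0.7, -0.4]
finger_gap: 0.267
gripper_force: 39.7
```

Call:
{"name": "step_arm", "arguments": {
  "commands": [0,0,0,0,0,0,0,0,0,0,0,0,0,0,0,0,0,0,0,0,0,0,0,0,0,0,-0.01,0,0,0,0,0,-0.04,0,0,0,0,0,-0.08,0,0,0,0,0,-0.13,0,0,0,0,0,-0.18,0,0,0,0,0,-0.23,0,0,0],
  "jaw": 50
}}

```text
t: 24.25
tcp_pos: [0.6542, 0.2479, 0.2611]
tool_rot: [0.663, 0.749, 0.0, 0.0]
force: [0.8, -0.1, 0.3]
finger_gap: 0.495
gripper_force: 0.0
```

```bash
cat >> h.py <<'E'
def tcp(gp,h,S): return (np.array(gp)+.019*Rt(h,S)[:,2],h,S)
V=np.array([.599,-.0482]); HV=5.4   # vblock origin, yaw
def vs(s,up=0):
    c,k=np.cos(np.radians(HV)),np.sin(np.radians(HV)); x=.058-.819*s; return np.array([V[0]+c*x,V[1]+k*x,.035+.574*s+up])
E
python3 - <<'E'
from h import *
r=(.592,-.2527); h=-10
plan([tcp((*r,.29),h,200)],[tcp((*r,.175),h,200)])
E
```

```text
0 [-0.4874 -0.1288 -0.0111] [ 12.8  17.2 -72.2] rows 10.1
1 [-0.0393  0.      0.1081] [0. 0. 0.] rows 2.3
```

Call:
{"name": "step_arm", "arguments": {
  "commands": [-0.045,-0.012,-0.001,1.2,1.6,-6.8,-0.09,-0.024,-0.002,2.4,3.2,-13.6,-0.135,-0.036,-0.003,3.6,4.8,-20.4,-0.18,-0.048,-0.004,4.8,6.4,-27.2,-0.225,-0.06,-0.005,6,8,-34,-0.27,-0.072,-0.006,7.2,9.6,-40.8,-0.315,-0.084,-0.007,8.4,11.2,-47.6,-0.36,-0.096,-0.008,9.6,12.8,-54.4,-0.405,-0.108,-0.009,10.8,14.4,-61.2,-0.45,-0.12,-0.01,12,16,-68]
}}

```text
t: 25.25
tcp_pos: [0.5897, -0.2153, 0.2692]
tool_rot: [0.121, 0.979, 0.013, -0.163]
force: [0.5, -0.1, -0.3]
finger_gap: 0.498
gripper_force: 0.0
```

Run:
```python
from h import *
r=(.592,-.2527); h=-10
plan([tcp((*r,.29),h,200)],[tcp((*r,.175),h,200)])
print(manip.sense()['q'])
```

```text
0 [-0.0037 -0.0362 -0.0039] [ 0.6  1.1 -4. ] rows 0.7
1 [-0.0393  0.      0.1081] [0. 0. 0.] rows 2.3
[-0.48501759  0.64765731  1.13277627 -0.09010176  1.67755408 -1.80491707]
```

Call:
{"name": "step_arm", "arguments": {
  "commands": [-0.002,-0.018,-0.002,0.6,1.1,-4,-0.0037,-0.0362,-0.0039,0.6,1.1,-4,-0.0037,-0.0362,-0.0039,0.6,1.1,-4,-0.0037,-0.0362,-0.0039,0.6,1.1,-4,-0.0037,-0.0362,-0.0039,0.6,1.1,-4,-0.0037,-0.0362,-0.0039,0.6,1.1,-4,-0.0037,-0.0362,-0.0039,0.6,1.1,-4,-0.0037,-0.0362,-0.0039,0.6,1.1,-4,-0.0037,-0.0362,-0.0039,0.6,1.1,-4,-0.0037,-0.0362,-0.0039,0.6,1.1,-4]
}}

```text
t: 26.25
tcp_pos: [0.5859, -0.2494, 0.2712]
tool_rot: [0.088, 0.981, 0.015, -0.173]
force: [-0.2, -0.3, 0.9]
finger_gap: 0.5
gripper_force: 0.0
```

Run:
```python
from h import *
r=(.592,-.2527); h=-10
plan([tcp((*r,.175),h,200)],[tcp((*r,.36),h,200)])
```

```text
0 [-0.039  -0.0021  0.1072] [ 0.   0.1 -0.3] rows 2.3
1 [ 0.0633  0.     -0.1738] [0. 0. 0.] rows 3.7
```

Call:
{"name": "step_arm", "arguments": {
  "commands": [-0.01,-0.002,0.027,0,0,0,-0.02,-0.002,0.055,0,0,0,-0.03,-0.002,0.082,0,0,0,-0.037,-0.002,0.1,0,0,0,-0.039,-0.002,0.1072,0,0,0,-0.039,-0.002,0.1072,0,0,0,-0.039,-0.002,0.1072,0,0,0,-0.039,-0.002,0.1072,0,0,0,-0.039,-0.002,0.1072,0,0,0,-0.039,-0.002,0.1072,0,0,0]
}}

```text
t: 27.25
tcp_pos: [0.586, -0.2518, 0.1581]
tool_rot: [0.088, 0.981, 0.015, -0.172]
force: [-0.4, -0.5, 0.3]
finger_gap: 0.499
gripper_force: 0.0
```

Call:
{"name": "step_arm", "arguments": {
  "commands": [0,0,0,0,0,0,0,0,0,0,0,0,0,0,0,0,0,0,0,0,0,0,0,0,0,0,0,0,0,0,0,0,0,0,0,0,0,0,0,0,0,0,0,0,0,0,0,0,0,0,0,0,0,0,0,0,0,0,0,0],
  "jaw": 0
}}

```text
t: 28.25
tcp_pos: [0.5857, -0.2517, 0.1575]
tool_rot: [0.088, 0.981, 0.015, -0.172]
force: [-0.6, 0.7, 5.2]
finger_gap: 0.177
gripper_force: 38.9
```

Run:
```python
from h import *
s=manip.sense(); print(s['force'],s['tcp_pos'],s['finger_gap'])
R=Rn.from_quat(s['tool_rot']).as_matrix(); print('up shift in tool',R.T@[0,0,.185])
snap('scene','s3'); a=cv2.imread('pics/s3.png')[100:310,150:430]
cv2.imwrite('pics/c5.png',cv2.resize(a,None,fx=2.8,fy=2.8,interpolation=cv2.INTER_CUBIC))
snap('top','t3')
```

```text
[-0.62957374  0.68791354  5.21664511] [ 0.58571361 -0.25165079  0.15745297] 0.17689362585602517
up shift in tool [ 0.06307089 -0.00022643 -0.17391668]
```

View pics/c5.png

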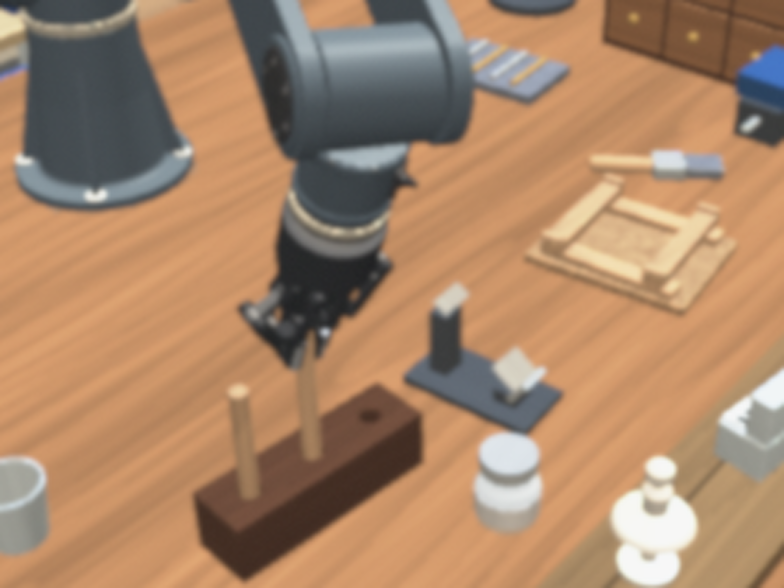

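The rack is well formed and the long spindle is gripped near its top at (308,350). Now I draw it straight up.

Call:
{"name": "step_arm", "arguments": {
  "commands": [0.004,0,-0.01,0,0,0,0.014,0,-0.038,0,0,0,0.028,0,-0.076,0,0,0,0.041,0,-0.114,0,0,0,0.055,0,-0.152,0,0,0,0.063,0,-0.174,0,0,0,0.063,0,-0.174,0,0,0,0.063,0,-0.174,0,0,0,0.063,0,-0.174,0,0,0,0.063,0,-0.174,0,0,0]
}}

```text
t: 29.35
tcp_pos: [0.5851, -0.251, 0.3399]
tool_rot: [0.088, 0.981, 0.016, -0.174]
force: [-0.2, 0.6, -0.9]
finger_gap: 0.175
gripper_force: 39.1
```

Run:
```python
from h import *
plan([tcp(vs(.163,.17),HV,145)],[tcp(vs(.163,.06),HV,145)],[tcp(vs(.163,.004),HV,145)])
snap('top','t4'); snap('scene','s4'); a=cv2.imread('pics/t4.png')[140:280,205:445]; b=cv2.imread('pics/s4.png')[150:300,190:430]
cv2.imwrite('pics/c6.png',cv2.resize(a,None,fx=3.3333,fy=3.3333,interpolation=cv2.INTER_CUBIC))
```

```text
0 [0.0598 0.1846 0.0827] [ -2.1 -54.8 -16.1] rows 6.7
1 [0.0631 0.     0.0901] [0. 0. 0.] rows 2.2
2 [0.0321 0.     0.0459] [0. 0. 0.] rows 1.1
```

View pics/c6.png

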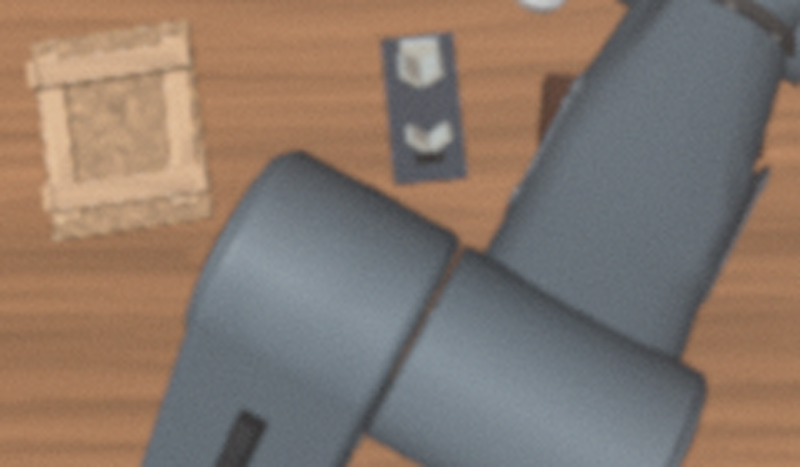

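The rack sits well on the board. The V-block seems to have turned slightly, with corners now at (381,41), (452,33), (465,176) and (395,183), so I compare the masks numerically.

```bash
cat > vb.py <<'E'
from h import *
import sys
def vb(name):
    s=dict(np.load(f'pics/{name}.npz')); im=cv2.resize(s['pixels'][140:200,310:350],None,fx=8,fy=8,interpolation=cv2.INTER_CUBIC)
    b,g,r=[im[...,i].astype(int) for i in range(3)]
    m=((b>r-5)).astype(np.uint8); n,l,st,c=cv2.connectedComponentsWithStats(m); k=1+np.argmax(st[1:,4]); m=(l==k).astype(np.uint8)
    cs=max(cv2.findContours(m,0,2)[0],key=len)[:,0]
    W=np.array([at(s,310+(p[0]+.5)/8-.5,140+(p[1]+.5)/8-.5,.01)[:2] for p in cs]).astype(np.float32)
    c,sz,a=cv2.minAreaRect(W*1000); bx=cv2.boxPoints((c,sz,a)); e=[bx[1]-bx[0],bx[2]-bx[1]]; L=max(e,key=np.linalg.norm); L=L*np.sign(L[0])
    print(name,np.round(c,1),np.round(sz,1),'yaw',round(float(np.degrees(np.arctan2(L[1],L[0]))),2))
for n in sys.argv[1:]: vb(n)
E
python3 vb.py top0 t4
python3 - <<'E'
import re
src=open('m.py').read().split("rect('plain1'")[0].replace('top0','t4'); 
exec(src+"\nrect('v',[(381,41),(452,33),(465,176),(395,183)],.01)\n")
E
```

```text
top0 [609.6 -46.5] [134.7  63.7] yaw 5.57
t4 [611.  -44.3] [135.7  64.6] yaw 4.02
v [ 0.6109 -0.0443  0.01  ] yaw 3.7 4.6 len [0.1365 0.0668]
```

```bash
cat >> h.py <<'E'
V=np.array([.601,-.0452]); HV=4.1
E
python3 - <<'E'
from h import *
plan([tcp(vs(.164,.12),HV,145)],[tcp(vs(.164,.03),HV,145)],[tcp(vs(.164,.003),HV,145)])
E
```

```text
0 [0.0427 0.1893 0.1296] [ -1.9 -54.8 -14.8] rows 6.6
1 [0.0516 0.     0.0737] [0. 0. 0.] rows 1.8
2 [0.0155 0.     0.0221] [0. 0. 0.] rows 0.5
```

Call:
{"name": "step_arm", "arguments": {
  "commands": [0.006,0.027,0.01,-0.3,-7.8,-2.1,0.012,0.054,0.02,-0.5,-15.6,-4.2,0.018,0.081,0.04,-0.8,-23.4,-6.3,0.024,0.108,0.06,-1.1,-31.2,-8.4,0.03,0.135,0.08,-1.4,-39,-10.5,0.036,0.162,0.1,-1.6,-46.8,-12.6,0.0427,0.1893,0.1296,-1.9,-54.8,-14.8,0.0427,0.1893,0.1296,-1.9,-54.8,-14.8,0.0427,0.1893,0.1296,-1.9,-54.8,-14.8,0.0427,0.1893,0.1296,-1.9,-54.8,-14.8]
}}

```text
t: 30.45
tcp_pos: [0.5387, -0.0483, 0.2392]
tool_rot: [-0.034, 0.954, 0.009, 0.297]
force: [0.2, 0.8, 0.4]
finger_gap: 0.176
gripper_force: 39.2
```

Run:
```python
from h import *
plan([tcp(vs(.164,.03),HV,145)],[tcp(vs(.164,.0),HV,145)])
snap('top','t5'); snap('scene','s5'); a=cv2.imread('pics/t5.png')[135:205,285:365]; b=cv2.imread('pics/s5.png')[130:240,260:370]
a=cv2.resize(a,(400,350),interpolation=cv2.INTER_CUBIC); b=cv2.resize(b,(350,350),interpolation=cv2.INTER_CUBIC)
cv2.imwrite('pics/c7.png',np.hstack([a,b]))
```

```text
0 [ 0.0567 -0.0011  0.077 ] [-0.2 -0.4  0. ] rows 1.9
1 [0.0172 0.     0.0246] [0. 0. 0.] rows 0.6
```

View pics/c7.png

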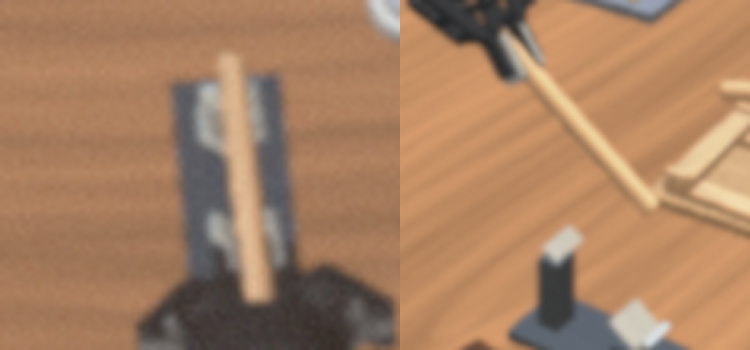

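The spindle is held above the V-block, in line with both cradles in the top view. Now I lower it.

Call:
{"name": "step_arm", "arguments": {
  "commands": [0.014,0,0.019,0,0,0,0.028,-0.001,0.038,-0.2,-0.4,0,0.042,-0.001,0.057,-0.2,-0.4,0,0.0567,-0.001,0.077,-0.2,-0.4,0,0.061,-0.001,0.083,-0.2,-0.4,0,0.065,-0.001,0.089,-0.2,-0.4,0,0.069,-0.001,0.095,-0.2,-0.4,0,0.072,-0.001,0.099,-0.2,-0.4,0,0.0725,-0.001,0.1,-0.2,-0.4,0,0.0725,-0.001,0.1,-0.2,-0.4,0]
}}

```text
t: 31.55
tcp_pos: [0.5669, -0.0356, 0.1659]
tool_rot: [-0.025, 0.964, 0.0, 0.263]
force: [-0.8, -1.1, -0.7]
finger_gap: 0.176
gripper_force: 39.1
```

Run:
```python
from h import *
print(manip.sense()['tcp_pos'])
plan([tcp(vs(.164,.0),HV,145)])
R=Rn.from_quat(manip.sense()['tool_rot']).as_matrix(); print('down 1mm',R.T@[0,0,-.001])
```

```text
[ 0.56690303 -0.03564598  0.16585109]
0 [ 0.054 -0.012  0.029] [-1.3 -4.5 -0.7] rows 1.2
down 1mm [5.08111598e-04 1.23958647e-05 8.61202036e-04]
```

Run:
```python
from h import *
s=manip.sense(); print(s['q'],s['qd'],s['force'],s['tau'])
```

```text
[-0.36429941  0.45398783  2.04028989  0.93082739  0.24479467 -2.85390517] [ 3.31003439e-04  3.71246891e-03  2.64613766e-03 -5.51618861e-05
 -1.64837304e-03 -5.77096614e-04] [-0.7745036  -1.1295738  -0.70931374] [ 6.10443967e-03 -3.29711473e+01 -1.00008997e+01  4.37668366e-01
 -5.80496360e-01  9.22374966e-04]
```

The arm is close to a wrist singularity: q5 is near 0 and q6 is at its limit, because the tool is too shallow. I'll put the spindle back into its hole and grip it again with the tool tilted 45°, so the laying-down pose is steeper.

```bash
cat >> h.py <<'E'
def rel(pos,quat):
    st=manip.sense(); R=Rn.from_quat(st['tool_rot']).as_matrix()
    print(np.round(R.T@(np.array(pos)-st['tcp_pos']),4), np.round(Rn.from_matrix(R.T@Rn.from_quat(quat).as_matrix()).as_rotvec(degrees=True),2))
E
python3 - <<'E'
from h import *
p=manip.sense()['tcp_pos']; q=[.0882,.981,.0155,-.1725]; q0=manip.sense()['tool_rot']
rel(p+[0,0,.1],q0); rel([.5855,-.2514,.34],q)
E
```

```text
[-0.0508 -0.0012 -0.0861] [0. 0. 0.]
[-0.094  -0.2185 -0.1436] [ 0.52 50.34 13.54]
```

Call:
{"name": "step_arm", "arguments": {
  "commands": [-0.025,0,-0.043,0,0,0,-0.05,-0.001,-0.086,0,0,0,-0.057,-0.032,-0.094,0,7,1.9,-0.063,-0.063,-0.102,0,14,3.8,-0.069,-0.094,-0.111,0.2,21,5.7,-0.075,-0.125,-0.119,0.3,28,7.6,-0.082,-0.156,-0.127,0.4,35,9.5,-0.088,-0.188,-0.135,0.5,42.5,11.5,-0.094,-0.2185,-0.1436,0.52,50.34,13.54,-0.094,-0.2185,-0.1436,0.52,50.34,13.54]
}}

```text
t: 32.55
tcp_pos: [0.5878, -0.2563, 0.336]
tool_rot: [0.09, 0.98, 0.015, -0.174]
force: [-0.2, -0.0, -1.3]
finger_gap: 0.176
gripper_force: 39.3
```

Run:
```python
from h import *
q=[.0882,.981,.0155,-.1725]
print(manip.sense()['q']);rel([.5855,-.2514,.34],q)
```

```text
[-0.52992227  0.63179151  0.99056242 -0.12291694  1.84849359 -1.93114495]
[ 0.0044  0.0043 -0.0027] [ 0.01 -0.16 -0.25]
```

Call:
{"name": "step_arm", "arguments": {
  "commands": [0.0044,0.0043,-0.0027,0,-0.16,-0.25,0.0044,0.0043,-0.0027,0,-0.16,-0.25,0.0044,0.0043,-0.0027,0,-0.16,-0.25,0.0044,0.0043,-0.0027,0,-0.16,-0.25,0.0044,0.0043,-0.0027,0,-0.16,-0.25,0.0044,0.0043,-0.0027,0,-0.16,-0.25,0.0044,0.0043,-0.0027,0,-0.16,-0.25,0.0044,0.0043,-0.0027,0,-0.16,-0.25,0.0044,0.0043,-0.0027,0,-0.16,-0.25,0.0044,0.0043,-0.0027,0,-0.16,-0.25]
}}

```text
t: 33.55
tcp_pos: [0.5831, -0.2466, 0.3436]
tool_rot: [0.086, 0.981, 0.016, -0.171]
force: [-0.8, -1.0, -0.9]
finger_gap: 0.175
gripper_force: 39.3
```

Run:
```python
from h import *
q=[.0882,.981,.0155,-.1725]
rel([.5855,-.2514,.34],q);rel([.5856,-.2516,.215],q);rel([.5857,-.2517,.158],q); snap('scene','s6'); a=cv2.imread('pics/s6.png')[150:320,180:380]
cv2.imwrite('pics/c8.png',cv2.resize(a,(700,595),interpolation=cv2.INTER_CUBIC))
```

```text
[-0.0042 -0.0043  0.0023] [0.02 0.12 0.24]
[-0.0468 -0.0047  0.1198] [0.02 0.12 0.24]
[-0.0662 -0.0049  0.1734] [0.02 0.12 0.24]
```

View pics/c8.png

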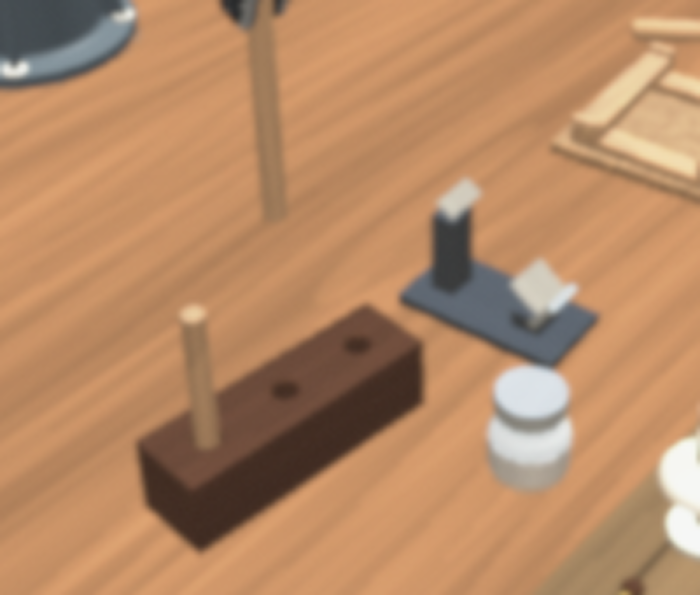

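The middle hole is at (285,390) and the spindle hangs plumb above it. I undo the overshoot, lower to just above the hole and let it settle.

Call:
{"name": "step_arm", "arguments": {
  "commands": [-0.0042,-0.0043,0.0023,0,0.12,0.24,-0.015,-0.0045,0.032,0,0.12,0.24,-0.025,-0.0046,0.06,0,0.12,0.24,-0.036,-0.0047,0.09,0,0.12,0.24,-0.0366,-0.0047,0.0917,0,0.12,0.24,-0.0366,-0.0047,0.0917,0,0.12,0.24,-0.0366,-0.0047,0.0917,0,0.12,0.24,-0.0366,-0.0047,0.0917,0,0.12,0.24,-0.0366,-0.0047,0.0917,0,0.12,0.24,-0.0366,-0.0047,0.0917,0,0.12,0.24]
}}

```text
t: 34.6
tcp_pos: [0.5859, -0.2518, 0.2461]
tool_rot: [0.088, 0.981, 0.015, -0.171]
force: [0.2, 0.1, -0.6]
finger_gap: 0.175
gripper_force: 39.3
```

Run:
```python
from h import *
q=[.0882,.981,.0155,-.1725]
rel([.5856,-.2516,.245],q);rel([.5857,-.2517,.1585],q)
```

```text
[-0.0001  0.0001  0.0012] [-0.03  0.12 -0.01]
[-0.0295  0.0001  0.0825] [-0.03  0.12 -0.01]
```

Excellent alignment; I lower it slowly.

Call:
{"name": "step_arm", "arguments": {
  "commands": [-0.0035,0,0.01,0,0.1,0,-0.007,0,0.02,0,0.1,0,-0.0105,0,0.03,0,0.1,0,-0.014,0,0.04,0,0.1,0,-0.0175,0,0.05,0,0.1,0,-0.021,0,0.06,0,0.1,0,-0.025,0,0.07,0,0.1,0,-0.0275,0,0.077,0,0.1,0,-0.0295,0,0.0825,0,0.1,0,-0.0295,0,0.0825,0,0.1,0]
}}

```text
t: 35.6
tcp_pos: [0.5855, -0.2517, 0.1576]
tool_rot: [0.088, 0.981, 0.015, -0.173]
force: [0.0, 0.5, -1.1]
finger_gap: 0.177
gripper_force: 39.2
```

Call:
{"name": "step_arm", "arguments": {
  "commands": [0,0,0,0,0,0,0,0,0,0,0,0,0,0,0,0,0,0,0,0,0,0,0,0,0,0,0,0,0,0,0,0,0,0,0,0,0,0,0,0,0,0,0,0,0,0,0,0,0,0,0,0,0,0,0,0,0,0,0,0],
  "jaw": 45
}}

```text
t: 36.6
tcp_pos: [0.5852, -0.2515, 0.1574]
tool_rot: [0.088, 0.981, 0.016, -0.173]
force: [0.2, -0.2, -0.3]
finger_gap: 0.451
gripper_force: 0.0
```

Run:
```python
from h import *
s=manip.sense(); R=Rn.from_quat(s['tool_rot']).as_matrix(); gp=s['tcp_pos']-.019*R[:,2]; print(gp)
r=gp[:2]; h=-10
plan([tcp((*r,.175),h,225)],[tcp((*r,.275),h,225)],[tcp(vs(.164,.12),HV,170)],[tcp(vs(.164,.03),HV,170)],[tcp(vs(.164,0),HV,170)])
```

```text
[ 0.59155567 -0.25266011  0.17526675]
0 [ 0.0079 -0.0001 -0.0015] [ 0.2 25.  -0.2] rows 2.9
1 [ 0.0707  0.     -0.0707] [0. 0. 0.] rows 2.0
2 [0.0375 0.1882 0.0815] [  4.4 -54.7 -14. ] rows 6.6
3 [0.0156 0.     0.0886] [0. 0. 0.] rows 1.8
4 [0.0052 0.     0.0295] [0. 0. 0.] rows 0.6
```

Call:
{"name": "step_arm", "arguments": {
  "commands": [0.003,0,0,0.1,6,0,0.005,0,0,0.1,12,0,0.0065,0,-0.001,0.1,19,-0.1,0.0079,-0.0001,-0.0015,0.2,25,-0.2,0.0079,-0.0001,-0.0015,0.2,25,-0.2,0.0079,-0.0001,-0.0015,0.2,25,-0.2,0.0079,-0.0001,-0.0015,0.2,25,-0.2,0.0079,-0.0001,-0.0015,0.2,25,-0.2,0.0079,-0.0001,-0.0015,0.2,25,-0.2,0.0079,-0.0001,-0.0015,0.2,25,-0.2]
}}

```text
t: 37.6
tcp_pos: [0.5783, -0.2505, 0.1625]
tool_rot: [0.081, 0.921, 0.033, -0.381]
force: [-0.3, 0.2, 0.0]
finger_gap: 0.452
gripper_force: 0.0
```

Call:
{"name": "step_arm", "arguments": {
  "commands": [0,0,0,0,0,0,0,0,0,0,0,0,0,0,0,0,0,0,0,0,0,0,0,0,0,0,0,0,0,0,0,0,0,0,0,0,0,0,0,0,0,0,0,0,0,0,0,0,0,0,0,0,0,0,0,0,0,0,0,0],
  "jaw": 0
}}

```text
t: 38.6
tcp_pos: [0.5784, -0.2504, 0.1619]
tool_rot: [0.081, 0.92, 0.033, -0.382]
force: [0.3, -0.2, 4.5]
finger_gap: 0.174
gripper_force: 39.0
```

```bash
python3 - <<'E'
from h import *
s=manip.sense(); R=Rn.from_quat(s['tool_rot']).as_matrix(); gp=s['tcp_pos']-.019*R[:,2]; print(gp,s['q'],R.T@[0,0,.1])
snap('top','t7')
E
python3 vb.py t7
```

```text
[ 0.59160487 -0.25274156  0.17534708] [-0.48326489  0.98490471  0.8946768  -0.24087556  2.01223632 -1.89627309] [ 0.07075454 -0.00010819 -0.0706667 ]
t7 [619.8 -37.7] [126.2 190.8] yaw -1.64
```

Call:
{"name": "step_arm", "arguments": {
  "commands": [0.008,0,-0.008,0,0,0,0.03,0,-0.03,0,0,0,0.055,0,-0.055,0,0,0,0.0778,0,-0.0778,0,0,0,0.0778,0,-0.0778,0,0,0,0.0778,0,-0.0778,0,0,0,0.0778,0,-0.0778,0,0,0,0.0778,0,-0.0778,0,0,0,0.0778,0,-0.0778,0,0,0,0.0778,0,-0.0778,0,0,0]
}}

```text
t: 39.65
tcp_pos: [0.5782, -0.2502, 0.2706]
tool_rot: [0.081, 0.92, 0.033, -0.382]
force: [-0.5, 0.4, -0.5]
finger_gap: 0.174
gripper_force: 39.1
```

Run:
```python
from h import *
plan([tcp(vs(.164,.12),HV,170)],[tcp(vs(.164,.03),HV,170)])
```

```text
0 [0.0308 0.1881 0.0878] [  4.4 -54.8 -14. ] rows 6.6
1 [0.0156 0.     0.0886] [0. 0. 0.] rows 1.8
```

Call:
{"name": "step_arm", "arguments": {
  "commands": [0.004,0.027,0.008,0.6,-7.8,-2,0.009,0.054,0.018,1.2,-15.6,-4,0.013,0.081,0.03,1.9,-23.4,-6,0.018,0.108,0.045,2.5,-31.2,-8,0.022,0.135,0.06,3.1,-39,-10,0.026,0.162,0.075,3.8,-46.8,-12,0.0308,0.1881,0.0878,4.4,-54.8,-14,0.0308,0.1881,0.0878,4.4,-54.8,-14,0.0308,0.1881,0.0878,4.4,-54.8,-14,0.0308,0.1881,0.0878,4.4,-54.8,-14]
}}

```text
t: 40.65
tcp_pos: [0.5306, -0.0516, 0.2323]
tool_rot: [-0.036, 0.995, 0.002, 0.089]
force: [0.5, -0.9, -0.2]
finger_gap: 0.174
gripper_force: 39.2
```

Run:
```python
from h import *
print(manip.sense()['q'])
plan([tcp(vs(.164,.03),HV,170)],[tcp(vs(.164,0),HV,170)])
snap('top','t8'); snap('scene','s8'); a=cv2.imread('pics/t8.png')[135:205,285:365]; b=cv2.imread('pics/s8.png')[150:260,260:370]
a=cv2.resize(a,(400,350),interpolation=cv2.INTER_CUBIC); b=cv2.resize(b,(350,350),interpolation=cv2.INTER_CUBIC)
cv2.imwrite('pics/c9.png',np.hstack([a,b]))
```

```text
[-0.34666154  0.34054671  1.78802714  0.09299143  0.85146816 -2.0448887 ]
0 [0.0185 0.0016 0.09  ] [-0.1  0.2  0. ] rows 1.8
1 [0.0052 0.     0.0295] [0. 0. 0.] rows 0.6
```

View pics/c9.png

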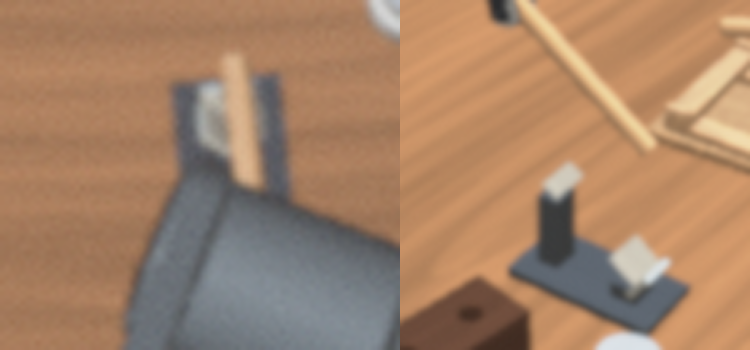

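The spindle's foot is at (232,58), with the spindle running parallel to the V-block, and the wrist is well conditioned. I lower it.

Call:
{"name": "step_arm", "arguments": {
  "commands": [0.005,0.0005,0.025,0,0,0,0.01,0.001,0.05,0,0.1,0,0.015,0.0014,0.073,0,0.2,0,0.0185,0.0014,0.09,0,0.2,0,0.0185,0.0014,0.09,0,0.2,0,0.0185,0.0014,0.09,0,0.2,0,0.0185,0.0014,0.09,0,0.2,0,0.0185,0.0014,0.09,0,0.2,0,0.0185,0.0014,0.09,0,0.2,0,0.0185,0.0014,0.09,0,0.2,0]
}}

```text
t: 41.75
tcp_pos: [0.5262, -0.0494, 0.14]
tool_rot: [-0.036, 0.996, 0.003, 0.086]
force: [-0.3, -0.7, -0.6]
finger_gap: 0.174
gripper_force: 39.2
```

Run:
```python
from h import *
s8=dict(np.load('pics/t8.npz')); print('pred foot tip prev',proj(s8,vs(.004,.12)), 'seen 331.4 146.6 (upper edge ~ +8mm)')
plan([tcp(vs(.164,0),HV,170)],[tcp(vs(.163,-.002),HV,170)])
t=snap('top','t9'); s=snap('scene','s9'); a=cv2.imread('pics/t9.png')[135:185,300:360]; b=cv2.imread('pics/s9.png')[170:260,280:370]
print('pred',proj(t,vs(.004,.03))-[300,135],proj(s,vs(.004,.03))-[280,170])
a=cv2.resize(a,(420,350),interpolation=cv2.INTER_CUBIC); b=cv2.resize(b,(350,350),interpolation=cv2.INTER_CUBIC)
cv2.imwrite('pics/c10.png',np.hstack([a,b]))
```

```text
pred foot tip prev [330.83249656 147.90485962] seen 331.4 146.6 (upper edge ~ +8mm)
0 [ 0.0032 -0.0011  0.0294] [-0.1 -0.1  0. ] rows 0.6
1 [-0.0004  0.      0.0027] [0. 0. 0.] rows 0.1
pred [30.47485384 19.35394322] [56.68003993 55.62109112]
```

View pics/c10.png

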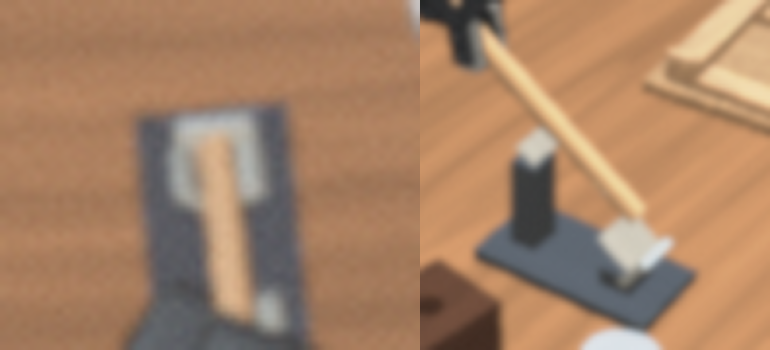

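The spindle is centred over the low cradle (tip (215,135), cradle 170..268). I do the last 30 mm slowly.

Call:
{"name": "step_arm", "arguments": {
  "commands": [0.0005,-0.0003,0.005,0,0,0,0.001,-0.0006,0.01,0,0,0,0.0016,-0.001,0.015,0,0,0,0.002,-0.001,0.02,0,0,0,0.0025,-0.001,0.024,0,0,0,0.003,-0.001,0.027,0,0,0,0.0032,-0.001,0.029,0,0,0,0.0032,-0.001,0.029,0,0,0,0.0032,-0.001,0.029,0,0,0,0.0032,-0.001,0.029,0,0,0]
}}

```text
t: 42.85
tcp_pos: [0.5284, -0.0501, 0.1105]
tool_rot: [-0.036, 0.996, 0.003, 0.086]
force: [1.4, 3.0, 1.2]
finger_gap: 0.177
gripper_force: 39.2
```

Call:
{"name": "step_arm", "arguments": {
  "commands": [0,0,0,0,0,0,0,0,0,0,0,0,0,0,0,0,0,0,0,0,0,0,0,0,0,0,0,0,0,0,0,0,0,0,0,0,0,0,0,0,0,0,0,0,0,0,0,0,0,0,0,0,0,0,0,0,0,0,0,0],
  "jaw": 45
}}

```text
t: 43.85
tcp_pos: [0.5277, -0.0502, 0.1102]
tool_rot: [-0.036, 0.996, 0.003, 0.086]
force: [0.1, -0.5, -0.6]
finger_gap: 0.45
gripper_force: 0.0
```

Run:
```python
from h import *
s=manip.sense(); R=Rn.from_quat(s['tool_rot']).as_matrix(); p=s['tcp_pos']
print('up .1',R.T@[0,0,.12])
g=.078
plan([(p+[-.0,0,.12],HV,170),tcp(vs(g,.10),HV,200)],[tcp(vs(g,0),HV,200)],[tcp(vs(g,.12),HV,200)])
```

```text
up .1 [-2.05143506e-02 -7.79656897e-05 -1.18233478e-01]
0 [-2.050e-02 -1.000e-04 -1.182e-01] [-0.  -0.2  0. ] rows 2.4
0 [-0.069  -0.0003 -0.0405] [-0.  29.8  0. ] rows 3.5
1 [-0.0342  0.      0.094 ] [0. 0. 0.] rows 2.0
2 [ 0.041   0.     -0.1128] [0. 0. 0.] rows 2.4
```

Call:
{"name": "step_arm", "arguments": {
  "commands": [-0.008,0,-0.045,0,0,0,-0.016,0,-0.09,0,0,0,-0.0205,0,-0.118,0,0,0,-0.033,0,-0.1,0,8,0,-0.045,0,-0.08,0,16,0,-0.057,0,-0.06,0,24,0,-0.069,0,-0.0405,0,29.8,0,-0.069,0,-0.0405,0,29.8,0,-0.069,0,-0.0405,0,29.8,0,-0.069,0,-0.0405,0,29.8,0]
}}

```text
t: 44.85
tcp_pos: [0.5878, -0.0458, 0.1629]
tool_rot: [-0.035, 0.984, -0.007, -0.173]
force: [-1.3, 0.3, 0.0]
finger_gap: 0.456
gripper_force: 0.0
```

Run:
```python
from h import *
print(manip.sense()['q'])
g=.078
plan([tcp(vs(g,0),HV,200)],[tcp(vs(g,.12),HV,200)])
t=snap('top','t10'); s=snap('scene','s10'); a=cv2.imread('pics/t10.png')[135:205,290:370]; b=cv2.imread('pics/s10.png')[170:260,280:370]
sc=np.array([350/90]*2)
print('pred foot, high, end(scene crop)',[np.round((proj(s,vs(q))-[280,170])*350/90+[400,0]) for q in(0,.1,.19)], 'top',[np.round((proj(t,vs(q))-[290,135])*5) for q in(0,.1,.19)])
a=cv2.resize(a,(400,350),interpolation=cv2.INTER_CUBIC); b=cv2.resize(b,(350,350),interpolation=cv2.INTER_CUBIC)
cv2.imwrite('pics/c11.png',np.hstack([a,b]))
```

```text
[-0.21727993  0.70892252  1.33054016 -0.0988182   1.43687872 -1.82998192]
0 [-0.0351 -0.0003  0.0946] [-0.   0.1 -0. ] rows 2.0
1 [ 0.041   0.     -0.1128] [0. 0. 0.] rows 2.4
pred foot, high, end(scene crop) [array([623., 256.]), array([523., 145.]), array([433.,  46.])] top [array([201., 102.]), array([216., 218.]), array([231., 333.])]
```

View pics/c11.png

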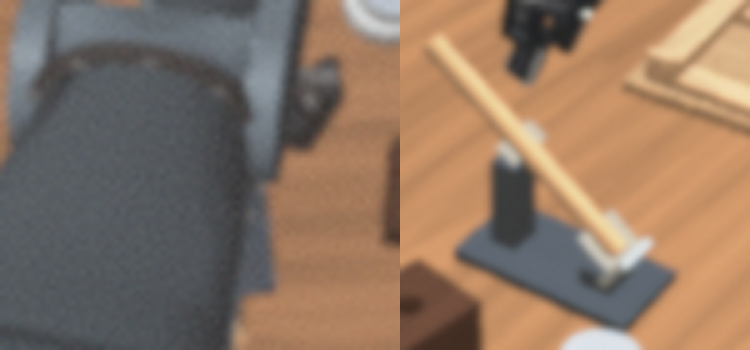

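The spindle is seated in both cradles with its foot at the stop ((628,250), upper end (438,42)), within about 2 mm of prediction. Now I take it by its middle.

Call:
{"name": "step_arm", "arguments": {
  "commands": [-0.009,0,0.025,0,0,0,-0.018,0,0.05,0,0,0,-0.026,0,0.07,0,0,0,-0.033,-0.0003,0.088,0,0,0,-0.0351,-0.0003,0.0946,0,0,0,-0.0351,-0.0003,0.0946,0,0,0,-0.0351,-0.0003,0.0946,0,0,0,-0.0351,-0.0003,0.0946,0,0,0,-0.0351,-0.0003,0.0946,0,0,0,-0.0351,-0.0003,0.0946,0,0,0]
}}

```text
t: 45.95
tcp_pos: [0.5898, -0.0462, 0.0617]
tool_rot: [-0.035, 0.984, -0.007, -0.173]
force: [1.0, -0.2, 0.3]
finger_gap: 0.451
gripper_force: 0.0
```

Call:
{"name": "step_arm", "arguments": {
  "commands": [0,0,0,0,0,0,0,0,0,0,0,0,0,0,0,0,0,0,0,0,0,0,0,0,0,0,0,0,0,0,0,0,0,0,0,0,0,0,0,0,0,0,0.003,0,-0.009,0,0,0,0.012,0,-0.032,0,0,0,0.025,0,-0.07,0,0,0,0.041,0,-0.1128,0,0,0],
  "jaw": 0
}}

```text
validation failed for argument at $.co...
```

Run:
```python
from h import *
# long rod grasp s=.078 ; rod middle at .095 -> top end (toward robot) side; axis at board z=.048
def place(y,ds,z): return tcp(np.array(bp(ds,y,z)),HB,165)
print(manip.sense()['tcp_pos'])
plan([place(-.028,.017,.20)],[place(-.028,.017,.052)],[place(-.028,.017,.15)])
```

```text
[ 0.58976152 -0.04620491  0.06169114]
0 [-0.0082  0.2589 -0.1308] [  0.1 -34.9  -2.9] rows 5.8
1 [0.0383 0.     0.143 ] [0. 0. 0.] rows 3.0
2 [-0.0254  0.     -0.0947] [0. 0. 0.] rows 2.0
```

Call:
{"name": "step_arm", "arguments": {
  "commands": [0,0,0,0,0,0,0,0,0,0,0,0,0,0,0,0,0,0,0,0,0,0,0,0,0,0,0,0,0,0,0,0,0,0,0,0,0.003,0,-0.009,0,0,0,0.012,0,-0.032,0,0,0,0.025,0,-0.07,0,0,0,0.041,0,-0.1128,0,0,0],
  "jaw": 0
}}

```text
t: 46.95
tcp_pos: [0.5883, -0.0467, 0.1811]
tool_rot: [-0.035, 0.984, -0.007, -0.175]
force: [0.2, 0.9, -0.8]
finger_gap: 0.173
gripper_force: 39.8
```

Call:
{"name": "step_arm", "arguments": {
  "commands": [0,0,0,0,0,0,0,0,0,0,0,0,0,0,0,0,0,0,0,0,0,0,0,0,0,0,0,0,0,0,0,0,0,0,0,0,0,0,0,0,0,0,0,0,0,0,0,0,0,0,0,0,0,0,0,0,0,0,0,0]
}}

```text
t: 47.95
tcp_pos: [0.5894, -0.046, 0.181]
tool_rot: [-0.035, 0.984, -0.007, -0.173]
force: [-0.3, 0.8, -1.0]
finger_gap: 0.172
gripper_force: 39.8
```

```bash
cat >> h.py <<'E'
def place(y,ds,z): return tcp(np.array(bp(ds,y,z)),HB,165)
E
python3 - <<'E'
from h import *
plan([place(-.028,.017,.20)],[place(-.028,.017,.052)],[place(-.028,.017,.15)])
E
```

```text
0 [-0.0491  0.2588 -0.0187] [  0.1 -34.9  -2.9] rows 5.3
1 [0.0383 0.     0.143 ] [0. 0. 0.] rows 3.0
2 [-0.0254  0.     -0.0947] [0. 0. 0.] rows 2.0
```

Call:
{"name": "step_arm", "arguments": {
  "commands": [-0.008,0.043,-0.003,0,-5.8,-0.5,-0.016,0.086,-0.006,0,-11.6,-1,-0.024,0.129,-0.009,0,-17.4,-1.5,-0.032,0.172,-0.012,0,-23.2,-2,-0.04,0.215,-0.015,0,-29,-2.4,-0.0491,0.2588,-0.0187,0.1,-34.9,-2.9,-0.0491,0.2588,-0.0187,0.1,-34.9,-2.9,-0.0491,0.2588,-0.0187,0.1,-34.9,-2.9,-0.0491,0.2588,-0.0187,0.1,-34.9,-2.9,-0.0491,0.2588,-0.0187,0.1,-34.9,-2.9]
}}

```text
t: 48.95
tcp_pos: [0.624, 0.2144, 0.1818]
tool_rot: [-0.059, 0.99, 0.008, 0.13]
force: [-0.5, 0.0, 0.2]
finger_gap: 0.171
gripper_force: 39.8
```

```bash
python3 - <<'E'
from h import *
plan([place(-.028,.017,.06)],[place(-.028,.017,.049)],[place(-.028,.017,.15)])
snap('top','t12')
E
python3 vb.py t12
```

```text
0 [0.0368 0.0017 0.1352] [-0.1 -0.  -0.1] rows 2.8
1 [0.0028 0.     0.0106] [0. 0. 0.] rows 0.2
2 [-0.0261  0.     -0.0976] [0. 0. 0.] rows 2.0
t12 [607.  -45.5] [134.8  63.8] yaw 3.5
```

Call:
{"name": "step_arm", "arguments": {
  "commands": [0.01,0.0015,0.036,0,0,0,0.02,0.0015,0.072,0,0,0,0.03,0.0015,0.11,0,0,0,0.0355,0.0015,0.13,0,0,0,0.0368,0.0015,0.1352,0,0,0,0.0378,0.0015,0.139,0,0,0,0.0385,0.0015,0.142,0,0,0,0.0392,0.0015,0.1445,0,0,0,0.0396,0.0015,0.146,0,0,0,0.0396,0.0015,0.146,0,0,0]
}}

```text
t: 50.0
tcp_pos: [0.6227, 0.2173, 0.0311]
tool_rot: [-0.06, 0.99, 0.008, 0.13]
force: [-0.6, 0.4, -0.3]
finger_gap: 0.17
gripper_force: 39.8
```

Run:
```python
from h import *
plan([place(-.028,.017,.048)],[place(-.028,.017,.15)])
t=snap('top','t13'); s=snap('scene','s13'); a=cv2.imread('pics/t13.png')[130:220,200:290]; b=cv2.imread('pics/s13.png')[150:230,320:420]
a=cv2.resize(a,(350,350),interpolation=cv2.INTER_CUBIC); b=cv2.resize(b,(438,350),interpolation=cv2.INTER_CUBIC)
cv2.imwrite('pics/c12.png',np.hstack([a,b]))
```

```text
0 [ 0.0001 -0.0015  0.0015] [-0.  0. -0.] rows 0.0
1 [-0.0264  0.     -0.0985] [0. 0. 0.] rows 2.0
```

View pics/c12.png

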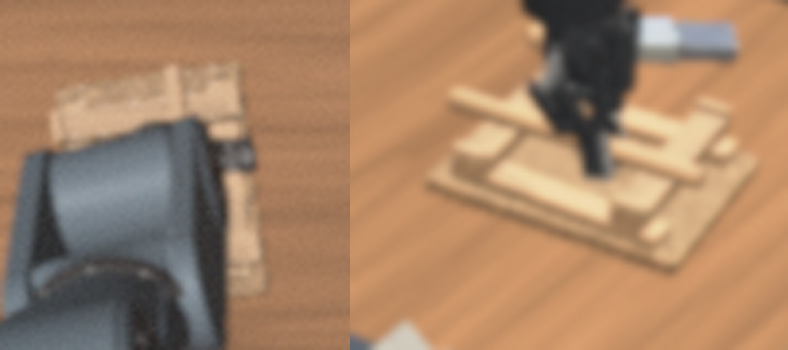

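The spindle lies across both cleated sticks, clear of the cleats, and the force is still near zero. I lower 2 mm more, then release.

Call:
{"name": "step_arm", "arguments": {
  "commands": [0.0003,-0.0008,0.001,0,0,0,0.0005,-0.001,0.002,0,0,0,0.0005,-0.001,0.002,0,0,0,0.0005,-0.001,0.002,0,0,0,0.0005,-0.001,0.002,0,0,0,0.0005,-0.001,0.002,0,0,0,0.0005,-0.001,0.002,0,0,0,0.0005,-0.001,0.002,0,0,0,0.0005,-0.001,0.002,0,0,0,0.0005,-0.001,0.002,0,0,0]
}}

```text
t: 51.1
tcp_pos: [0.6227, 0.2164, 0.0291]
tool_rot: [-0.06, 0.99, 0.008, 0.13]
force: [-2.6, 0.3, 6.0]
finger_gap: 0.17
gripper_force: 40.5
```

Call:
{"name": "step_arm", "arguments": {
  "commands": [0,0,0,0,0,0,0,0,0,0,0,0,0,0,0,0,0,0,0,0,0,0,0,0,0,0,0,0,0,0,-0.003,0,-0.01,0,0,0,-0.01,0,-0.035,0,0,0,-0.02,0,-0.075,0,0,0,-0.033,0,-0.123,0,0,0,-0.046,0,-0.17,0,0,0],
  "jaw": 35
}}

```text
t: 52.1
tcp_pos: [0.6226, 0.2163, 0.2067]
tool_rot: [-0.06, 0.99, 0.008, 0.13]
force: [1.0, 0.2, -0.8]
finger_gap: 0.348
gripper_force: 0.0
```

Run:
```python
from h import *
r=(.5842,-.3170); h=-12
plan([tcp((*r,.26),h,225)])
```

```text
0 [ 0.1014 -0.5203 -0.0683] [-5.2 59.4 19.2] rows 10.7
```

Call:
{"name": "step_arm", "arguments": {
  "commands": [0.009,-0.047,-0.007,-0.5,5.4,1.7,0.018,-0.094,-0.014,-0.9,10.8,3.5,0.027,-0.141,-0.021,-1.4,16.2,5.2,0.036,-0.188,-0.028,-1.9,21.6,7,0.046,-0.235,-0.035,-2.4,27,8.7,0.055,-0.282,-0.041,-2.8,32.4,10.5,0.064,-0.329,-0.047,-3.3,37.8,12.2,0.073,-0.376,-0.053,-3.8,43.2,14,0.082,-0.423,-0.059,-4.2,48.6,15.7,0.092,-0.47,-0.063,-4.7,54,17.4],
  "jaw": 45
}}

```text
t: 53.1
tcp_pos: [0.5759, -0.2648, 0.2434]
tool_rot: [0.083, 0.937, 0.037, -0.337]
force: [0.1, -0.6, -0.5]
finger_gap: 0.448
gripper_force: 0.0
```

Call:
{"name": "step_arm", "arguments": {
  "commands": [0,0,0,0,0,0,0,0,0,0,0,0,0,0,0,0,0,0,0,0,0,0,0,0,0,0,0,0,0,0,0,0,0,0,0,0,0,0,0,0,0,0,0,0,0,0,0,0,0,0,0,0,0,0,0,0,0,0,0,0]
}}

```text
t: 54.1
tcp_pos: [0.5758, -0.263, 0.2416]
tool_rot: [0.083, 0.937, 0.037, -0.337]
force: [-0.1, -0.2, -0.5]
finger_gap: 0.45
gripper_force: 0.0
```

Run:
```python
from h import *
r=(.5843,-.3171); h=-12
plan([tcp((*r,.26),h,225),tcp((*r,.155),h,225)])
print(manip.sense()['q']); snap('top','t14'); snap('scene','s14')
```

```text
0 [ 0.     -0.0513 -0.0074] [-0.5  5.4  1.8] rows 1.0
0 [-0.0669 -0.0528  0.0735] [-0.5  5.4  1.8] rows 2.3
[-0.51179788  0.86482629  0.89461482 -0.22195163  2.03920803 -1.93979135]
```

Call:
{"name": "step_arm", "arguments": {
  "commands": [0,-0.03,-0.004,-0.3,3,1,0,-0.0513,-0.0074,-0.5,5.4,1.8,0,-0.0513,-0.0074,-0.5,5.4,1.8,-0.02,-0.0518,0.017,-0.5,5.4,1.8,-0.04,-0.0523,0.041,-0.5,5.4,1.8,-0.055,-0.0526,0.059,-0.5,5.4,1.8,-0.0669,-0.0528,0.0735,-0.5,5.4,1.8,-0.0669,-0.0528,0.0735,-0.5,5.4,1.8,-0.0669,-0.0528,0.0735,-0.5,5.4,1.8,-0.0669,-0.0528,0.0735,-0.5,5.4,1.8]
}}

```text
t: 55.2
tcp_pos: [0.572, -0.3146, 0.1434]
tool_rot: [0.097, 0.919, 0.039, -0.379]
force: [0.6, 0.1, 0.4]
finger_gap: 0.45
gripper_force: 0.0
```

Call:
{"name": "step_arm", "arguments": {
  "commands": [0,0,0,0,0,0,0,0,0,0,0,0,0,0,0,0,0,0,0,0,0,0,0,0,0,0,0,0,0,0,0,0,0,0,0,0,0,0,0,0,0,0,0,0,0,0,0,0,0,0,0,0,0,0,0,0,0,0,0,0],
  "jaw": 0
}}

```text
t: 56.2
tcp_pos: [0.5713, -0.3145, 0.1432]
tool_rot: [0.097, 0.919, 0.04, -0.381]
force: [0.1, -1.0, 5.0]
finger_gap: 0.168
gripper_force: 39.0
```

Run:
```python
from h import *
s=manip.sense(); R=Rn.from_quat(s['tool_rot']).as_matrix(); gp=s['tcp_pos']-.019*R[:,2]; print(gp,R.T@[0,0,.13], s['finger_gap'])
```

```text
[ 0.58448513 -0.31728902  0.15661812] [ 0.09192078 -0.00012836 -0.0919269 ] 0.16828277977386347
```

Call:
{"name": "step_arm", "arguments": {
  "commands": [0.008,0,-0.008,0,0,0,0.03,0,-0.03,0,0,0,0.055,0,-0.055,0,0,0,0.085,0,-0.085,0,0,0,0.085,0,-0.085,0,0,0,0.085,0,-0.085,0,0,0,0.085,0,-0.085,0,0,0,0.085,0,-0.085,0,0,0,0.085,0,-0.085,0,0,0,0.085,0,-0.085,0,0,0]
}}

```text
t: 57.2
tcp_pos: [0.571, -0.3141, 0.2607]
tool_rot: [0.097, 0.918, 0.041, -0.382]
force: [0.1, 0.1, -1.0]
finger_gap: 0.171
gripper_force: 39.0
```

```bash
python3 - <<'E'
from h import *
t=snap('top','t15'); s=snap('scene','s15'); a=cv2.imread('pics/t15.png')[130:220,200:360]; b=cv2.imread('pics/s15.png')[140:280,260:430]
a=cv2.resize(a,(800,450),interpolation=cv2.INTER_CUBIC)
cv2.imwrite('pics/c13.png',a)
E
python3 vb.py t12 t15
```

```text
t12 [607.  -45.5] [134.8  63.8] yaw 3.5
t15 [619.7 -38.1] [124.7 191.3] yaw -1.87
```

View pics/c13.png

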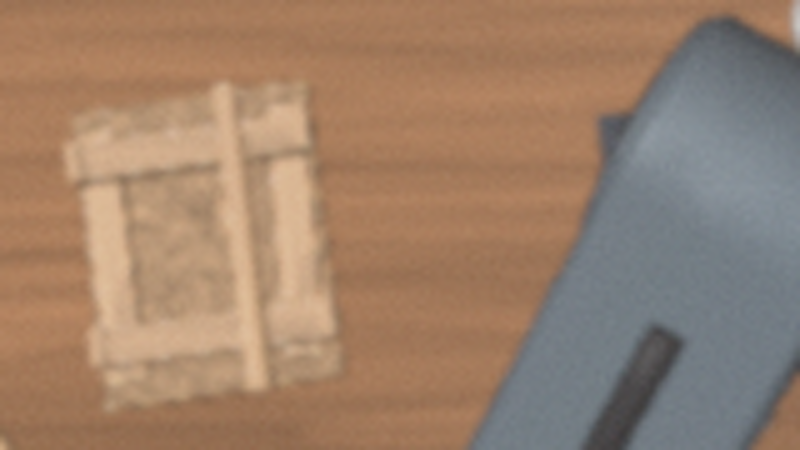

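The long spindle lies straight across both cleated sticks, from (222,90) to (258,385). The V-block is mostly hidden in this view, so I check numerically in the scene camera whether it moved.

```bash
cat >> h.py <<'E'
V=np.array([.597,-.0461]); HV=3.6
def mv(n1,n2):
    A=cv2.imread(f'pics/{n1}.png');B_=cv2.imread(f'pics/{n2}.png')
    T=A[205:262,292:356]; r=cv2.matchTemplate(B_[185:282,272:376],T,cv2.TM_CCOEFF_NORMED); _,m,_,p=cv2.minMaxLoc(r); print(n1,n2,'score',round(m,3),'shift px',p[0]-20,p[1]-20)
E
python3 - <<'E'
from h import *
mv('s13','s14');mv('s13','s15');mv('s4','s15')
t=dict(np.load('pics/t12.npz'));c,k=np.cos(np.radians(HV)),np.sin(np.radians(HV)); print(proj(t,np.array([V[0]+.08*c-.035*k,V[1]+.08*k+.035*c,.01])))
plan([tcp(vs(.145,.12),HV,170)],[tcp(vs(.145,.03),HV,170)])
E
```

```text
s13 s14 score 1.0 shift px 0 0
s13 s15 score 1.0 shift px 0 0
s4 s15 score 0.986 shift px -1 0
[318.97245002 152.4169679 ]
0 [0.0311 0.2521 0.0904] [  4.9 -54.7 -15.5] rows 6.6
1 [0.0156 0.     0.0886] [0. 0. 0.] rows 1.8
```

Call:
{"name": "step_arm", "arguments": {
  "commands": [0.004,0.036,0.008,0.7,-7.8,-2.2,0.009,0.072,0.018,1.4,-15.6,-4.4,0.013,0.108,0.03,2.1,-23.4,-6.6,0.018,0.144,0.045,2.8,-31.2,-8.8,0.022,0.18,0.06,3.5,-39,-11,0.026,0.216,0.075,4.2,-46.8,-13.3,0.0311,0.2521,0.0904,4.9,-54.7,-15.5,0.0311,0.2521,0.0904,4.9,-54.7,-15.5,0.0311,0.2521,0.0904,4.9,-54.7,-15.5,0.0311,0.2521,0.0904,4.9,-54.7,-15.5]
}}

```text
t: 58.3
tcp_pos: [0.5416, -0.0507, 0.2211]
tool_rot: [-0.031, 0.996, 0.002, 0.089]
force: [0.7, -0.5, -0.1]
finger_gap: 0.171
gripper_force: 39.1
```

Call:
{"name": "step_arm", "arguments": {
  "commands": [0,0,0,0,0,0,0,0,0,0,0,0,0,0,0,0,0,0,0,0,0,0,0,0,0,0,0,0,0,0,0,0,0,0,0,0,0,0,0,0,0,0,0,0,0,0,0,0,0,0,0,0,0,0,0,0,0,0,0,0]
}}

```text
t: 59.3
tcp_pos: [0.5398, -0.0498, 0.22]
tool_rot: [-0.031, 0.996, 0.003, 0.087]
force: [-0.2, -0.2, -0.1]
finger_gap: 0.173
gripper_force: 39.1
```

Run:
```python
from h import *
snap('scene','s16');t=snap('top','t16'); mv('s13','s16')
plan([tcp(vs(.145,.03),HV,170)],[tcp(vs(.145,0),HV,170)])
# rod tip in top view: pale mask vs prediction
print('pred axis px',[np.round(proj(t,vs(q,.12)),1) for q in(.0034,.03)])
hsv=t['pixels'][140:165,318:345].astype(int); m=(hsv[...,2]-hsv[...,0]>50)&(hsv[...,2]>185)
ys,xs=np.nonzero(m); 
for y in range(0,25,2): print(y+140, (xs[ys==y]+318).mean() if (ys==y).any() else None, (ys==y).sum())
```

```text
s13 s16 score 1.0 shift px 0 0
0 [0.0159 0.0001 0.089 ] [-0.  0.  0.] rows 1.8
1 [0.0052 0.     0.0295] [0. 0. 0.] rows 0.6
pred axis px [array([331.3, 149.1]), array([332.1, 155.6])]
140 None 0
142 None 0
144 None 0
146 None 0
148 331.5 2
150 331.0 3
152 331.5 4
154 331.5 4
156 331.5 4
158 332.0 5
160 332.5 4
162 332.5 4
164 333.0 3
```

Call:
{"name": "step_arm", "arguments": {
  "commands": [0.004,0,0.025,0,0,0,0.008,0,0.05,0,0,0,0.012,0,0.073,0,0,0,0.0159,0,0.089,0,0,0,0.017,0,0.095,0,0,0,0.018,0,0.101,0,0,0,0.019,0,0.107,0,0,0,0.02,0,0.113,0,0,0,0.021,0,0.118,0,0,0,0.021,0,0.118,0,0,0]
}}

```text
t: 60.4
tcp_pos: [0.5404, -0.0496, 0.1003]
tool_rot: [-0.031, 0.996, 0.003, 0.088]
force: [2.3, 2.7, 0.5]
finger_gap: 0.173
gripper_force: 39.1
```

Call:
{"name": "step_arm", "arguments": {
  "commands": [0,0,0,0,0,0,0,0,0,0,0,0,0,0,0,0,0,0,0,0,0,0,0,0,0,0,0,0,0,0,0,0,0,0,0,0,0,0,0,0,0,0,0,0,0,0,0,0,0,0,0,0,0,0,0,0,0,0,0,0]
}}

```text
t: 61.4
tcp_pos: [0.5402, -0.0499, 0.1004]
tool_rot: [-0.031, 0.996, 0.002, 0.088]
force: [2.9, 4.0, 0.4]
finger_gap: 0.17
gripper_force: 39.1
```

Run:
```python
from h import *
print(manip.sense()['force'])
plan([tcp(vs(.145,0),HV,170)])
```

```text
[2.89187602 3.9749983  0.44404001]
0 [0.0007 0.0002 0.0008] [-0.   0.1  0. ] rows 0.0
```

Call:
{"name": "step_arm", "arguments": {
  "commands": [0,0,0,0,0,0,0,0,0,0,0,0,0,0,0,0,0,0,0,0,0,0,0,0,0,0,0,0,0,0,0,0,0,0,0,0,0,0,0,0,0,0,0,0,0,0,0,0,0,0,0,0,0,0,0,0,0,0,0,0],
  "jaw": 45
}}

```text
t: 62.4
tcp_pos: [0.5396, -0.0498, 0.1001]
tool_rot: [-0.031, 0.996, 0.003, 0.087]
force: [1.1, 0.8, -0.1]
finger_gap: 0.45
gripper_force: 0.0
```

Run:
```python
from h import *
p=manip.sense()['tcp_pos']; g=.074
plan([(p+[0,0,.12],HV,170),tcp(vs(g,.10),HV,200)],[tcp(vs(g,0),HV,200)],[tcp(vs(g,.12),HV,200)])
```

```text
0 [-0.0209 -0.     -0.1182] [-0.  0.  0.] rows 2.4
0 [-0.058   0.0001 -0.0502] [-0. 30.  0.] rows 3.5
1 [-0.0342  0.      0.094 ] [0. 0. 0.] rows 2.0
2 [ 0.041   0.     -0.1128] [0. 0. 0.] rows 2.4
```

Call:
{"name": "step_arm", "arguments": {
  "commands": [-0.008,0,-0.045,0,0,0,-0.016,0,-0.09,0,0,0,-0.0209,0,-0.118,0,0,0,-0.03,0,-0.1,0,8,0,-0.04,0,-0.083,0,16,0,-0.05,0,-0.065,0,24,0,-0.058,0,-0.0502,0,30,0,-0.058,0,-0.0502,0,30,0,-0.058,0,-0.0502,0,30,0,-0.058,0,-0.0502,0,30,0]
}}

```text
t: 63.4
tcp_pos: [0.587, -0.0467, 0.1605]
tool_rot: [-0.031, 0.984, -0.006, -0.173]
force: [-0.1, 0.3, 0.3]
finger_gap: 0.453
gripper_force: 0.0
```

Run:
```python
from h import *
s=snap('scene','s18'); mv('s13','s18'); mv('s10','s18'); g=.074
# rod end in scene: pale-wood pixels near predicted upper end / foot
for n,ref in(('s10',.19),('s18',.15)):
    im=cv2.imread(f'pics/{n}.png').astype(int); m=((im[...,2]>200)&(im[...,2]-im[...,0]>45)&(im[...,1]>165)).astype(np.uint8); m[:, :280]=0; m[:,352:]=0; m[:170]=0; m[240:]=0
    k,l,st,c=cv2.connectedComponentsWithStats(m); j=1+np.argmax(st[1:,4]); ys,xs=np.nonzero(l==j); i=xs.argmin(); e=xs.argmax(); print(n,'ends',xs[i],ys[i],xs[e],ys[e],'pred',proj(s,vs(ref)),proj(s,vs(0)))
plan([tcp(vs(g,0),HV,200)],[tcp(vs(g,.12),HV,200)])
```

```text
s13 s18 score 0.972 shift px 0 0
s10 s18 score 0.987 shift px -1 0
s10 ends 288 179 344 231 pred [287.35887637 181.19942903] [335.73882735 235.42501322]
s18 ends 297 191 343 231 pred [297.500975   192.56697306] [335.73882735 235.42501322]
0 [-0.0353  0.0002  0.0951] [-0.   0.1 -0. ] rows 2.0
1 [ 0.041   0.     -0.1128] [0. 0. 0.] rows 2.4
```

Upper end as predicted: the spindle is seated against the stop. I grasp it at the middle.

Call:
{"name": "step_arm", "arguments": {
  "commands": [-0.009,0,0.025,0,0,0,-0.018,0,0.05,0,0,0,-0.026,0,0.07,0,0,0,-0.033,0,0.088,0,0,0,-0.0353,0,0.0951,0,0,0,-0.0353,0,0.0951,0,0,0,-0.0353,0,0.0951,0,0,0,-0.0353,0,0.0951,0,0,0,-0.0353,0,0.0951,0,0,0,-0.0353,0,0.0951,0,0,0]
}}

```text
t: 64.45
tcp_pos: [0.589, -0.0468, 0.0589]
tool_rot: [-0.031, 0.984, -0.006, -0.173]
force: [-0.8, -0.6, -0.5]
finger_gap: 0.45
gripper_force: 0.0
```

Call:
{"name": "step_arm", "arguments": {
  "commands": [0,0,0,0,0,0,0,0,0,0,0,0,0,0,0,0,0,0,0,0,0,0,0,0,0,0,0,0,0,0,0,0,0,0,0,0,0.003,0,-0.009,0,0,0,0.012,0,-0.032,0,0,0,0.025,0,-0.07,0,0,0,0.041,0,-0.1128,0,0,0],
  "jaw": 0
}}

```text
t: 65.45
tcp_pos: [0.5875, -0.0477, 0.1783]
tool_rot: [-0.031, 0.984, -0.006, -0.175]
force: [0.2, -0.3, -0.7]
finger_gap: 0.171
gripper_force: 39.9
```

Call:
{"name": "step_arm", "arguments": {
  "commands": [0,0,0,0,0,0,0,0,0,0,0,0,0,0,0,0,0,0,0,0,0,0,0,0,0,0,0,0,0,0,0,0,0,0,0,0,0,0,0,0,0,0,0,0,0,0,0,0,0,0,0,0,0,0,0,0,0,0,0,0]
}}

```text
t: 66.45
tcp_pos: [0.5886, -0.0467, 0.1782]
tool_rot: [-0.031, 0.984, -0.006, -0.173]
force: [-0.0, -0.7, -0.4]
finger_gap: 0.172
gripper_force: 39.8
```

Run:
```python
from h import *
plan([place(.026,.001,.20)],[place(.026,.001,.06)],[place(.026,.001,.048)])
```

```text
0 [-0.0288  0.3129 -0.0142] [  0.1 -35.   -3.4] rows 6.3
1 [0.0362 0.     0.1352] [0. 0. 0.] rows 2.8
2 [0.0031 0.     0.0116] [0. 0. 0.] rows 0.2
```

Call:
{"name": "step_arm", "arguments": {
  "commands": [-0.004,0.045,-0.002,0,-5,-0.5,-0.008,0.09,-0.004,0,-10,-1,-0.012,0.135,-0.006,0,-15,-1.5,-0.016,0.18,-0.008,0,-20,-2,-0.02,0.225,-0.01,0,-25,-2.5,-0.024,0.27,-0.012,0,-30,-3,-0.0288,0.3129,-0.0142,0.1,-35,-3.4,-0.0288,0.3129,-0.0142,0.1,-35,-3.4,-0.0288,0.3129,-0.0142,0.1,-35,-3.4,-0.0288,0.3129,-0.0142,0.1,-35,-3.4]
}}

```text
t: 67.45
tcp_pos: [0.6012, 0.2668, 0.1818]
tool_rot: [-0.06, 0.99, 0.008, 0.131]
force: [0.6, 0.7, -0.6]
finger_gap: 0.172
gripper_force: 39.8
```

Call:
{"name": "step_arm", "arguments": {
  "commands": [0,0,0,0,0,0,0,0,0,0,0,0,0,0,0,0,0,0,0,0,0,0,0,0,0,0,0,0,0,0,0,0,0,0,0,0,0,0,0,0,0,0,0,0,0,0,0,0,0,0,0,0,0,0,0,0,0,0,0,0]
}}

```text
t: 68.45
tcp_pos: [0.6007, 0.2676, 0.1816]
tool_rot: [-0.06, 0.99, 0.008, 0.131]
force: [-0.9, -0.1, -1.0]
finger_gap: 0.17
gripper_force: 39.8
```

Run:
```python
from h import *
plan([place(.026,.001,.06),place(.026,.001,.0475)])
```

```text
0 [ 0.0363 -0.0002  0.1352] [ 0.  0. -0.] rows 2.8
0 [ 0.0396 -0.0002  0.1473] [ 0.  0. -0.] rows 3.0
```

Call:
{"name": "step_arm", "arguments": {
  "commands": [0.01,0,0.036,0,0,0,0.02,0,0.072,0,0,0,0.03,0,0.11,0,0,0,0.0355,0,0.13,0,0,0,0.0368,0,0.1365,0,0,0,0.0378,0,0.14,0,0,0,0.0385,0,0.143,0,0,0,0.0392,0,0.1455,0,0,0,0.0396,0,0.1473,0,0,0,0.0396,0,0.1473,0,0,0]
}}

```text
t: 69.45
tcp_pos: [0.601, 0.2677, 0.0297]
tool_rot: [-0.06, 0.989, 0.008, 0.131]
force: [-0.3, 0.2, -0.3]
finger_gap: 0.171
gripper_force: 39.8
```

Call:
{"name": "step_arm", "arguments": {
  "commands": [0,0,0,0,0,0,0,0,0,0,0,0,0,0,0,0,0,0,0,0,0,0,0,0,0,0,0,0,0,0,0,0,0,0,0,0,0,0,0,0,0,0,0,0,0,0,0,0,0,0,0,0,0,0,0,0,0,0,0,0]
}}

```text
t: 70.45
tcp_pos: [0.6007, 0.2676, 0.0291]
tool_rot: [-0.06, 0.99, 0.008, 0.131]
force: [0.4, -0.3, -0.5]
finger_gap: 0.168
gripper_force: 39.8
```

Call:
{"name": "step_arm", "arguments": {
  "commands": [0.0002,0,0.0005,0,0,0,0.0003,0,0.001,0,0,0,0.0004,0,0.0015,0,0,0,0.0004,0,0.0015,0,0,0,0.0004,0,0.0015,0,0,0,0.0004,0,0.0015,0,0,0,0.0004,0,0.0015,0,0,0,0.0004,0,0.0015,0,0,0,0.0004,0,0.0015,0,0,0,0.0004,0,0.0015,0,0,0]
}}

```text
t: 71.45
tcp_pos: [0.6008, 0.2677, 0.0287]
tool_rot: [-0.06, 0.99, 0.008, 0.131]
force: [-3.1, -1.8, 8.2]
finger_gap: 0.171
gripper_force: 40.6
```

Contact; I release and rise.

Call:
{"name": "step_arm", "arguments": {
  "commands": [0,0,0,0,0,0,0,0,0,0,0,0,0,0,0,0,0,0,0,0,0,0,0,0,0,0,0,0,0,0,-0.003,0,-0.01,0,0,0,-0.01,0,-0.035,0,0,0,-0.02,0,-0.075,0,0,0,-0.033,0,-0.123,0,0,0,-0.046,0,-0.17,0,0,0],
  "jaw": 35
}}

```text
t: 72.45
tcp_pos: [0.6005, 0.2675, 0.2059]
tool_rot: [-0.06, 0.99, 0.008, 0.13]
force: [0.9, -0.1, 0.5]
finger_gap: 0.351
gripper_force: 0.0
```

Call:
{"name": "step_arm", "arguments": {
  "commands": [0.0,-0.04,-0.02,0,0,0,0,-0.08,-0.03,0,0,0,0,-0.12,-0.03,0,0,0,0,-0.16,-0.03,0,0,0,0,-0.2,-0.03,0,0,0,0,-0.24,-0.03,0,0,0,0,-0.28,-0.03,0,0,0,0,-0.32,-0.03,0,0,0,0,-0.36,-0.03,0,0,0,0,-0.36,-0.03,0,0,0]
}}

```text
t: 73.45
tcp_pos: [0.6383, -0.0963, 0.2336]
tool_rot: [-0.058, 0.99, 0.006, 0.132]
force: [1.1, 0.5, 0.6]
finger_gap: 0.352
gripper_force: 0.0
```

Run:
```python
from h import *
t=snap('top','t20'); t0=dict(np.load('pics/t15.npz'))
# new rod: difference with the picture before (long rod only)
d=np.abs(t['pixels'][135:220,205:280].astype(int)-t0['pixels'][135:220,205:280]).sum(2); d=cv2.GaussianBlur(d.astype(np.float32),(3,3),0)
ys,xs=np.nonzero(d>45); print(len(ys), xs.min()+205,xs.max()+205,ys.min()+135,ys.max()+135)
(cx,cy),sz,a=cv2.minAreaRect(np.stack([xs+205,ys+135],1).astype(np.float32)); print(cx,cy,sz,a)
for n,y,L in(('short',.026,.075),('long',-.028,.095)): print(n,'pred ends',[np.round(proj(t,np.array(bp(q,y,.048))),1) for q in(L,-L)])
for r in range(135,220,3): print(r, ''.join('#' if v>45 else '.' for v in d[r-135]))
```

```text
131 227 236 158 202
230.8365020751953 180.022705078125 (44.131927490234375, 5.832898139953613) 82.09283447265625
short pred ends [array([227.4, 154.1]), array([233.5, 202. ])]
long pred ends [array([243.9, 145.2]), array([251.9, 205.8])]
135 ...........................................................................
138 ...........................................................................
141 ...........................................................................
144 ...........................................................................
147 ...........................................................................
150 ...........................................................................
153 ...........................................................................
156 ...........................................................................
159 ........................##.................................................
162 .........................##................................................
165 ......................####................................
[... 757 characters left out ...]
..............##............................................
198 .............................###...........................................
201 ...........................................................................
204 ...........................................................................
207 ...........................................................................
210 ...........................................................................
213 ...........................................................................
216 ...........................................................................
219 ...........................................................................
```

Run:
```python
from h import *
a=np.load('pics/t20.npz')['pixels'].astype(int)-np.load('pics/t15.npz')['pixels']; d=cv2.GaussianBlur(np.abs(a).sum(2).astype(np.float32),(3,3),0)
for r in list(range(148,168))+list(range(192,210)): print(r,' '.join('%2d'%min(v,99) for v in d[r,216:256]))
t=manip.snapshot('top'); mv('s13','s18')
```

```text
148  4  5  5  5  5  5  5  6  6  5  5  4  6  8  8  8  7  7  7  8  7  8  9 10 10  9  8 11 14 10  7  6  7  8  8  6  7  8 10 11
149  5  7  7  6  6  6  5  5  4  4  4  4  5  7  7  7  6  6  7  8  8  8  9  9  9  9  8  8  9  7  7  8  8  8  9  7  6  7  7  9
150  6  7  7  5  7  9  6  4  5  5  6  5  7  8  7  7  9  9  7  9 11 11  9  7  7  7  6  5  5  6  8  9  8  8  9  8  7  8  8  9
151  5  4  4  4  7  8  7  6  7  7  6  7  9 11 10 10 13 11  7  9 13 12  8  7  8  7  5  6  7  9 11 10  8  8 10 10  9 10 10  8
152  6  4  3  4  6  6  7  8  7  6  7  8 10 11 11 10 11 10  7  8 11 10  7  7  8  9  8  8  8  9 10  9  9  8  9 12 13 12 10  7
153  8  7  6  6  8  7  8 10  7  6  8  9  8  8  8  7  9  8  5  6  8  8  7  6  7  9 11  9  7  7  8  9 10  8  8 11 13 13 10  8
154  8  7  8  9 10 10 10 11  9  7 10 12  9  7  5  7 10  9  6  5  6  6  7  7  8  8  9  9  6  6  8 11 10  7  7  8 11 12 10  9
155  6  7  8  9 10  9 10 10  8  7 11 16 14  9 10 12 13 12  7  5  6  8  7  8 10  9  8  9  7  5  8 10  8  6  7  8 11 10  9 11
156  7  9  9  8  7  7  8  8  6  6  9 13 13 18 25 20 13 11  6  6 10 12  9  8 10 11 10 10  9  7  8  9  7  6  8
[... 2944 characters left out ...]
 6  9 10  9 11 11 10  8  8  9  7  7  7  8  9  9
205  9  7  6  7  9 12 15 15 10  8  8  8  7  8  8  7  7  9 11 10  6  5  6  6  7 10  9  8  9  9  9  9  9  9  7  7  7  7  9  8
206  8  6  6  7  9  9 12 13 10  8  7  6  6  7  9  8  8  8  9  8  7  7  9  7  8 10  9  8  8  7  9 11 12 10  8  8  7  7  8  8
207  7  5  6  7  7  5  7 10 10  7  6  7  8  8 10 11 10 11 10  9  7  8  9  8  8 10 10  9  8  9  8 10 11  9  8  8  6  6  6  6
208  6  5  5  6  6  6  8 11 10  9  8  8  9 10 10 10 10 11 10  7  5  5  6  7  6  7  9  9  8  7  6  7  9  7  6  6  4  4  5  4
209  7  6  6  6  6  7 11 12 10 11 11  9 11 11  8  8  7  8  8  6  3  4  7  6  5  7  9  8  5  5  4  7 11  7  4  6  7  5  4  5
s13 s18 score 0.972 shift px 0 0
```

```bash
python3 -c "
from station import manip
print(manip.sign_off())"
```

```text
the job is handed in; nothing more can be done
None
```

I built the rack and handed the job in. The long and short spindles (no middle one was present) lie across both cleated sticks, between the cleats. I put the long spindle back in its hole once to regrip it before laying it in the V-block, and I checked the final position of the short spindle only by comparing images.

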